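Turn a formed cover plate over for inspection

ROBOT

A 6-joint arm with a two-finger parallel gripper is mounted at the origin on the work surface. World frame = base frame: x ahead of the robot, y to its left, z up, the work surface at z = 0. Lengths are in mm, angles in rad, forces in N, time in s.
With the tool pointing down it reaches from about 400 to 925 mm from the base axis. Payload 12.5 kg.
Tool frame: the origin (TCP) lies at the very end of the fingers, on their centre line; the grasp point (between the pads) lies behind it (env.grip_depth is the z of the grasp point in the tool frame, in mm); z points along the fingers, y is the line along which they close (so a half turn about z gives the same grasp; the last joint's range is limited). The gripper opens to 95 mm and grips with 3 to 60 N. Pads are 20 mm wide; open, the fingers measure 119 mm over their backs; the gripper's body (75 mm by 180 mm) begins 59 mm behind the grasp point.
Start: joints at [-1.347, 0.491, 1.559, -0, 1.092, -0.106], TCP at [202.432, -591.327, 214.661] pointing down, gripper open.
Joint ranges: [-3.1, 3.1], [-0.84, 2.19], [0.05, 2.79], [-1.13, 4.28], [0.06, 2.93], [-2.69, 2.69]. Speed limits (rad/s): [2.22, 2.22, 2.79, 3.14, 3.14, 3.14].

INTERFACE

Orientations are given as [roll, pitch, yaw] about the fixed x, y, z axes, in that order (R = Rz(yaw) Ry(pitch) Rx(roll)).
In Python, from cell import env, optics gives the robot as it stands.
- The arm moves only by the tool step_arm, never from a script. Its argument "moves" is a list of rows, each an object of numbers: "tx", "ty", "tz": the shift along the tool's x, y, z in mm; "roll": the turn about the tool's z in rad. In form: [{"tx": .., "ty": .., "tz": .., "roll": ..}, ...]. A call has 1 to 12 rows; each row is the pose to reach, as a shift and turn from the pose commanded when the call began, along the tool's axes at that moment; what a row does not reach only later rows make up. A row lasts 1/12 s, in which the tool goes at most 41.7 mm and 7.16 degrees, less where a joint would pass 70% of its speed; a pose out of reach is approached as far as the arm can. A call with a gripper value outside its range is refused whole. "grip" is the finger opening in mm, from 0 to 95.1, set as the call begins (left out, the last holds). The fingers move at their own pace and stop on an object; the grip force is fixed at half the most. Time passes only in rows, so rows that repeat a pose let the fingers close. It gives the time, the measured TCP pose, the force, the opening and the grip force at its end, in the units of the state.
- env.state(): the state, without advancing time (a new reading comes with each control period).
- optics.read_camera(name): name is "side" or "top" or "wrist"; returns a dict with "pixels" (400x640x3 uint8, blue, green, red), "mtx" (3x3 intrinsics, pixels), "view" (4x4, takes a point from world to camera coordinates). Camera axes: x right, y down, z forward; pixel columns grow to the right and rows downward; lengths in mm; the calibration is good to about 2 mm. The wrist camera is an equidistant fisheye: a pixel r from the principal point sees the ray r / f radians off the axis. A picture is of the moment at which its call begins. There is no depth.
- env.job_done(): hands the job in; it is judged then, once.
The state is a dict: "t": time; "joints": joint angles; "qvel": joint speeds; "tau": joint torques, N m; "eef_pos": TCP position; "tcp_rot": TCP orientation; "ft_force": force on the tool from outside, world axes, zero at the start; "moment": the same for the moment, N m; "opening": opening from 0.0 (shut) to 1.0 (fully open); "grip_force": force on a finger pad.
Only numpy, scipy, OpenCV 4.12 (cv2) and the standard library are available. Lean on these libraries where they do the work, as an engineer would, in place of code of your own. Each camera call takes 0.05 s, during which the arm holds its last target. There are 200 camera calls.

TASK

Lift the freshly formed cover plate out of the open die, turn it over, and leave it standing on its short edge in the white inspection rest, fully home on the ledge and lying against the sloped back, with its bare gasket face showing and the green face against the back. The yellow turning stand is there for changing your grip on the way, if you want it. Leave the other things on the bench where they are.

Things in the scene. Friction and masses are not known exactly. Their poses are not given: they have to be found in the camera images.
- cover: the cover plate: flat rigid aluminium, 150 (own x) x 62 (own y) x 8 mm (own z), 0.15 to 0.31 kg, three dark round spots (no real holes) on each face. Origin: centre of its bare face; own +z points out of its GREEN painted face; the other face is bare metal with a thin black gasket outline. The two ends are alike.
- cover_center (a point): centre of the cover plate, mid-thickness (4 mm from either face); axes as cover
- die: open forming die, blue and steel, 180 (x) x 130 (y) mm, fixed. Origin: centre of its underside on the bench. The plate starts flat in its cavity, long axis along the die's x, green face up, 22 to 30 mm above the bench. Blue end and corner walls stand to 34 mm, 2.5 mm clear of the plate. Four 16 mm guide pins, tops at 60 mm, at (+-72, +-50) mm.
- die_gap (a point): middle of the die's cavity floor, 22 mm above the bench, axes as the die. For 45 mm either way along x the walls of both long sides are cut away, open to the outside and down to 8 mm above the bench, so that fingers can take the plate across its 62 mm width.
- stand: Yellow turning stand, a sloped cradle to lean the plate in while changing grip. Fixed. Origin: centre of its underside (base 130 x 100 mm). Its back, 44 mm wide, slopes up at 60 deg from horizontal, leaning back to its own +x, facing up and -x; it starts at the ledge corner, (-45, 0, 30) mm in its frame, and ends 95 mm up the slope. The ledge is square to the back.
- stand_seat (a point): where the plate's centre (mid-thickness) lies when fully home in the stand, long axis up the slope: (-11, 0, 97) mm in the stand's frame, same axes. The ledge has a lip 10 mm high, 14 mm out from the back face, and two side cheeks, inner faces 38 mm either side of the middle, 30 mm up the slope, 14 mm proud of the back face.
- rest: White inspection rest with red lip and cheeks, a sloped cradle for the plate. Fixed. Origin: centre of its underside (base 130 x 100 mm). Its back, 44 mm wide, slopes up at 55 deg from horizontal, leaning back to its own +x, facing up and -x; it starts at the ledge corner, (-45, 0, 30) mm in its frame, and ends 95 mm up the slope. The ledge is square to the back.
- rest_seat (a point): where the plate's centre (mid-thickness) lies when fully home in the rest, long axis up the slope: (-5.3, 0, 93.7) mm in the rest's frame, same axes. The ledge has a lip 10 mm high, 14 mm out from the back face, and two side cheeks, inner faces 38 mm either side of the middle, 30 mm up the slope, 14 mm proud of the back face.
- screwdriver: bystander: screwdriver with red handle, 190 mm long, lying on the bench; origin near its underside's middle. Leave it alone.
- wrench: bystander: steel wrench, 180 mm, lying on the bench; origin near its underside's middle. Leave it alone.
- spraycan: bystander: upright spray can with green label, 60 mm diameter, 180 mm high; origin near its underside's middle. Leave it alone.
- carton: bystander: small cardboard carton 75 x 110 x 60 mm high; origin near its underside's middle. Leave it alone.
- mug: bystander: blue mug, 76 mm diameter, 90 mm high; origin near its underside's middle. Leave it alone.
Mind the look-alikes: they are no part of the job. Leave any turquoise look-alike of the die alone. What is shaped like the rest but orange or pink is not meant.

How it is judged (in metres and radians):
On the way:
1. the plate is held in the fingers, clear above the die (z of cover_center in the frame of die above 0.09 m and contact force between the fingers and cover above 0.5 N), for 0.2 s.
At the end, for the whole second after the job is handed in: The plate stands still in the white rest on a short edge, centre within 8 mm (12 mm sideways) of the seat point, width parallel to the rest's within 0.15 rad, touching it, bare face up and out: green face's normal 118 to 132 degrees from straight up (125 when home) (x of cover_center in the frame of rest_seat between -0.008 and 0.008 m and y of cover_center in the frame of rest_seat between -0.012 and 0.012 m and z of cover_center in the frame of rest_seat between -0.008 and 0.008 m and angle between cover's own z axis and vertical between 2.06 and 2.3 rad and angle between the y axis of cover and the y axis of rest, either way round below 0.15 rad and contact force between cover and rest above 0.3 N and linear speed of cover below 0.02 m/s and angular speed of cover below 0.1 rad/s).
It fails at once if a bystander is shifted by more than 30 mm (distance of any of screwdriver, wrench, spraycan, carton, mug from where it was at the start of the episode above 0.03 m).
It also fails if it takes over 64 s, if anything falls off the work surface, if the arm or the gripper's body presses on something with over 40 N, if the wrist force passes 120 N, or if a joint passes its speed limit or range.

## Working session

There is one attempt and no reset: what is moved stays moved. The work goes in short steps, Python scripts to look and compute and a tool call to move; the robot and the scene stay as the last step left them, time stands still between calls to the robot, and variables do not carry over. Pictures are saved under pics/ and viewed, at most 10 in all, crops included, and the job is handed in when it is done.

Besides the shell and the picture viewer there is one more tool, called after "Emit:" as name([rows], argument=value, ...), one row to a line, values as JSON. step_arm: Moves the arm, as the interface text tells. Its arguments: {"type":"object","properties":{"moves":{"type":"array"},"grip":{"type":"number"}},"required":["moves"]}

```bash
ls; mkdir -p pics; python3 - <<'E'
from cell import env, optics
import cv2
for n in ("top","side"):
    c=optics.read_camera(n); cv2.imwrite(f"pics/{n}0.png",c["pixels"]); print(n,c["mtx"].round(1).tolist(),c["view"].round(4).tolist())
print(env.state(), env.grip_depth)
E
```

```text
pics
top [[432.6, 0.0, 322.9], [0.0, 432.6, 196.9], [0.0, 0.0, 1.0]] [[-0.0296, -0.9991, -0.0304, 9.8467], [-0.9925, 0.033, -0.1176, 514.9564], [0.1185, 0.0267, -0.9926, 1071.786], [0.0, 0.0, 0.0, 1.0]]
side [[411.3, 0.0, 320.8], [0.0, 411.3, 201.1], [0.0, 0.0, 1.0]] [[-0.9997, -0.0244, 0.0029, 473.4361], [-0.0201, 0.7454, -0.6663, 83.8051], [0.0141, -0.6662, -0.7457, 1239.1512], [0.0, 0.0, 0.0, 1.0]]
{'t': 0.1, 'joints': array([-1.34657900e+00,  4.91480030e-01,  1.55937477e+00,  1.14468884e-05,
        1.09169050e+00, -1.05588794e-01]), 'qvel': array([-0.00145269, -0.00172691, -0.00081224,  0.00092674, -0.00050717,
        0.00033543]), 'tau': array([ 4.45623838e-03, -6.13620114e+01, -2.58606058e+01,  6.93661650e-02,
        4.70131938e-02, -5.04421405e-05]), 'eef_pos': array([ 202.39706988, -591.10377586,  214.13687209]), 'tcp_rot': array([-3.14064638e+00, -1.10498925e-04,  3.29800784e-01]), 'ft_force': array([-0.0894618 ,  0.44621327,  0.48218735]), 'moment': array([-0.01680114,  0.02864415,  0.00855509]), 'grip_force': 0.0, 'opening': 1.0018283182072543} -18.8
```

View pics/top0.png

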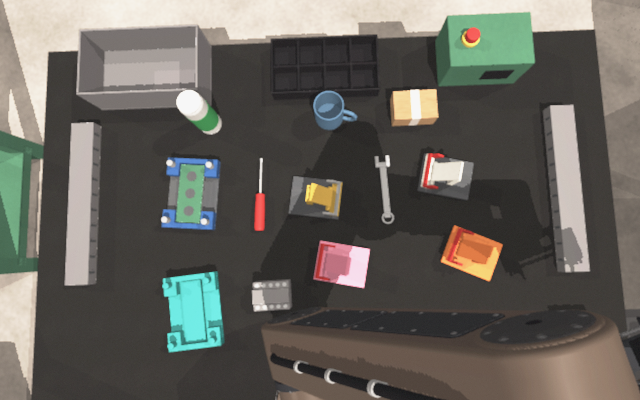

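View pics/side0.png

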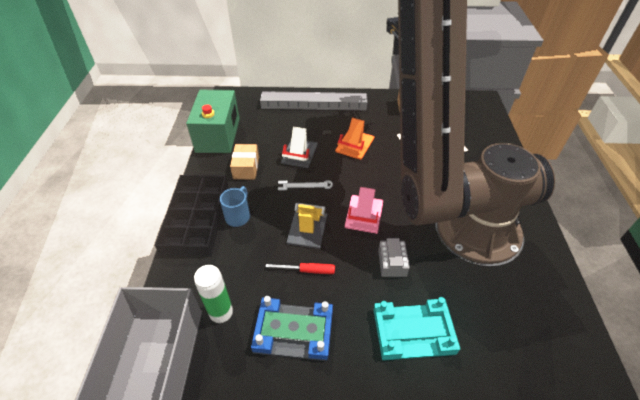

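Candidates for the plate and die: the green plate in the blue die at top (190,193) and the empty turquoise look-alike at (195,312). Only the first fits the description.

Candidates for the rest: white with red lip (447,175), orange (472,252), pink (342,265). I choose white. The yellow stand is at (317,197).

The tool always points down, so I plan these steps:
1. Grip the plate across its width.
2. Lean it in the stand and regrip it high.
3. Pivot it over in the rest.

```bash
cat > h.py <<'E'
import numpy as np, cv2
from cell import env, optics
from scipy.spatial.transform import Rotation as Ro
def ray(c,uv,fish=False):
    K=c["mtx"];V=c["view"]
    d=np.array([(uv[0]-K[0,2])/K[0,0],(uv[1]-K[1,2])/K[1,1],1.])
    if fish:
        r=np.hypot(d[0],d[1]); d=np.array([d[0]/r*np.sin(r),d[1]/r*np.sin(r),np.cos(r)]) if r>0 else d
    R=V[:3,:3]; return -R.T@V[:3,3], R.T@d
def onz(c,uv,z,fish=False):
    o,d=ray(c,uv,fish); return o+d*(z-o[2])/d[2]
def proj(c,P,fish=False):
    q=c["view"][:3,:3]@np.asarray(P,float)+c["view"][:3,3]; K=c["mtx"]
    if fish:
        r=np.hypot(q[0],q[1]); t=np.arctan2(r,q[2]); q=np.array([q[0]/r*t,q[1]/r*t,1])
    return np.array([K[0,0]*q[0]/q[2]+K[0,2],K[1,1]*q[1]/q[2]+K[1,2]])
def mask(im,lo,hi,box=None):
    h=cv2.cvtColor(im,cv2.COLOR_BGR2HSV); m=cv2.inRange(h,lo,hi)
    if box:
        z=np.zeros_like(m); x0,y0,x1,y1=box; z[y0:y1,x0:x1]=1; m=m*z
    return m
def big(m): return max(cv2.findContours(m,cv2.RETR_EXTERNAL,cv2.CHAIN_APPROX_NONE)[0],key=cv2.contourArea)
E
python3 - <<'E'
from h import *
for n,box in (("top",(150,140,240,245)),("side",(240,285,345,365))):
    c=optics.read_camera(n); m=mask(c["pixels"],(45,60,40),(80,255,255),box); k=big(cv2.morphologyEx(m,cv2.MORPH_CLOSE,np.ones((9,9))))
    P=np.array([onz(c,p[0],30)[:2] for p in k],np.float32); print(n,cv2.minAreaRect(P))
    if n=="top":
        im=c["pixels"]
        a=[cv2.resize(im[y-50:y+50,x-50:x+50],(390,390),interpolation=cv2.INTER_CUBIC) for x,y in ((190,193),(447,175))]
        cv2.imwrite("pics/crop1.png",np.hstack(a))
E
```

```text
top ((536.3880004882812, 336.50262451171875), (62.07731246948242, 150.59840393066406), 85.32888793945312)
side ((532.8882446289062, 335.6585998535156), (64.1240463256836, 149.2578125), 85.5501937866211)
```

View pics/crop1.png

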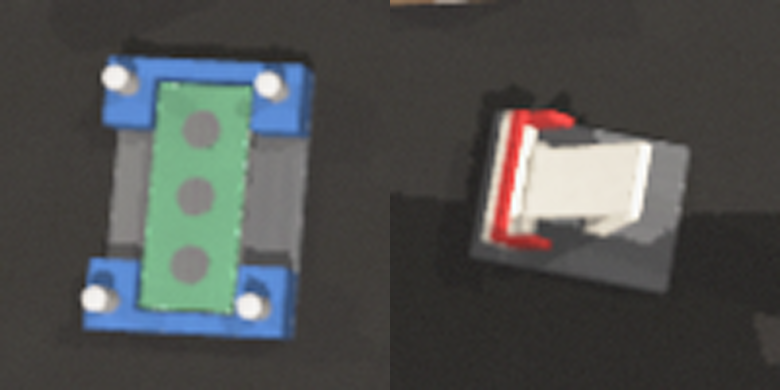

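The crop shows the green plate with three dark spots in the blue die (white pins), and the white rest with red lip on its left, so x_rest points image-right. Both choices are confirmed.

Next I measure the rest and the spray can's clearance.

```bash
python3 - <<'E'
from h import *
c=optics.read_camera("top")
# crop px -> image: x0=397,y0=125 scale 390/100 (right crop starts 390)
f=lambda u,v,z:onz(c,(397+(u-390)/3.9-.4,125+v/3.9-.4),z).round(1)
print("base corners z~8?", [f(*p,8) for p in ((470,257),(668,292),(690,148))])
print("top edge", [f(*p,107.8) for p in ((642,142),(628,205))])
print("can base/top", onz(c,(213,128),0), onz(c,(188,103),180))
print("stand", onz(c,(317,197),0)); print("carton",onz(c,(414,107),30),"wrench",onz(c,(385,190),0),"rail",onz(c,(545,190),0))
s=optics.read_camera("side"); print("can side", onz(s,(220,318),0),onz(s,(208,272),180),"die px",onz(s,(293,327),30))
print(env.state()['eef_pos'])
E
```

```text
base corners z~8? [array([ 526.3, -249.9,    8. ]), array([ 498.6, -378.3,    8. ]), array([ 594.5, -399.4,    8. ])]
top edge [array([ 580.4, -338.4,  107.8]), array([ 542.1, -327.4,  107.8])]
can base/top [ 7.15073550e+02  2.84758064e+02 -2.27373675e-13] [722.90052258 290.9439537  180.        ]
stand [518.8849535   10.06308339   0.        ]
carton [ 742.13459827 -249.68617031   30.        ] wrench [ 531.38534068 -168.16449234    0.        ] rail [ 517.50085968 -579.65118831    0.        ]
can side [722.48736204 305.90208058   0.        ] [721.55470204 282.44807704 180.        ] die px [532.94672268 338.96299747  30.        ]
[ 202.41027621 -591.26420679  214.44325189]
```

Emit:
step_arm([
  {"tx": 395, "ty": -140, "tz": -80, "roll": 0},
  {"tx": 395, "ty": -140, "tz": -80, "roll": 0},
  {"tx": 395, "ty": -140, "tz": -80, "roll": 0},
  {"tx": 395, "ty": -140, "tz": -80, "roll": 0},
  {"tx": 395, "ty": -140, "tz": -80, "roll": 0},
  {"tx": 395, "ty": -140, "tz": -80, "roll": 0},
  {"tx": 395, "ty": -140, "tz": -80, "roll": 0},
  {"tx": 395, "ty": -140, "tz": -80, "roll": 0},
  {"tx": 395, "ty": -140, "tz": -80, "roll": 0},
  {"tx": 395, "ty": -140, "tz": -80, "roll": 0},
  {"tx": 395, "ty": -140, "tz": -80, "roll": 0},
  {"tx": 395, "ty": -140, "tz": -80, "roll": 0},
], grip=95)

```text
t: 1.3
eef_pos: [532.8, -328.9, 295.0]
tcp_rot: [3.141, -0.001, 0.334]
ft_force: [0.8, -0.8, -0.8]
opening: 0.996
grip_force: 0.0
```

```bash
python3 - <<'E'
from h import *
c=optics.read_camera("wrist"); cv2.imwrite("pics/w1.png",c["pixels"]); np.savez("w1.npz",**c)
print(c["mtx"].round(1).tolist()); s=env.state(); print(s["t"],s["eef_pos"],s["tcp_rot"]); V=c["view"]; print(-V[:3,:3].T@V[:3,3])
fr=[(-65,-50,0),(65,-50,0),(65,50,0),(-65,50,0),(9.5,-22,107.8),(9.5,22,107.8)]
a=np.radians(-102.2)
for p in fr: print(p,proj(c,[560.4+p[0]*np.cos(a)-p[1]*np.sin(a),-324.6+p[0]*np.sin(a)+p[1]*np.cos(a),p[2]],True).round(1))
E
```

```text
[[309.7, 0.0, 316.3], [0.0, 309.7, 199.6], [0.0, 0.0, 1.0]]
1.35 [ 531.34430677 -330.17914439  294.45853413] [3.14143310e+00 2.59147825e-04 3.32146109e-01]
[ 597.2119638  -307.14742623  464.31468301]
(-65, -50, 0) [264.9 157.4]
(65, -50, 0) [337.7 200.6]
(65, 50, 0) [372.6 145.8]
(-65, 50, 0) [298.8 100.3]
(9.5, -22, 107.8) [316.7 179.4]
(9.5, 22, 107.8) [336.6 147.4]
```

View pics/w1.png

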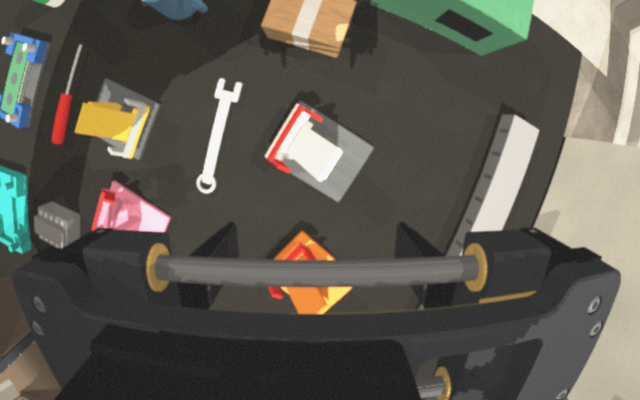

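The wrist view shows the white rest at about (320,150) with its base corners near (265,157), (338,201), (373,146) and (300,101), matching my estimate. I refine it by contour and move to the die.

```bash
python3 - <<'E'
from h import *
c=dict(np.load("w1.npz")); im=c["pixels"]
g=im.max(2); m=((g>88)*255).astype(np.uint8); z=np.zeros_like(m); z[92:210,255:382]=1; m=cv2.morphologyEx(m*z,cv2.MORPH_CLOSE,np.ones((5,5)))
k=big(m); print(cv2.contourArea(k), cv2.boundingRect(k))
for h in (0,10):
    P=np.array([onz(c,p[0],h,True)[:2] for p in k],np.float32); print(h,cv2.minAreaRect(P))
w=mask(im,(0,0,200),(180,40,255),(270,100,360,195)); k=big(w); k=cv2.approxPolyDP(k,3,True)[:,0]; print(k.tolist()); print([onz(c,p,107.8,True)[:2].round(1).tolist() for p in k])
E
```

```text
6037.5 (264, 102, 111, 101)
0 ((557.8445434570312, -324.0472412109375), (137.84896850585938, 107.10663604736328), 77.42442321777344)
10 ((558.6923217773438, -323.6832275390625), (134.88009643554688, 104.79986572265625), 77.42440032958984)
[[302, 112], [277, 157], [293, 158], [321, 181], [342, 151], [312, 131], [309, 115]]
[[605.4, -287.7], [546.9, -277.0], [551.8, -295.0], [536.7, -334.6], [578.0, -345.8], [588.4, -305.6], [604.7, -296.4]]
```

Emit:
step_arm([
  {"tx": 60, "ty": -380, "tz": 60, "roll": 0.2},
  {"tx": 60, "ty": -380, "tz": 60, "roll": 0.41},
  {"tx": 60, "ty": -380, "tz": 60, "roll": 0.41},
  {"tx": 60, "ty": -380, "tz": 60, "roll": 0.41},
  {"tx": 60, "ty": -380, "tz": 60, "roll": 0.41},
  {"tx": 60, "ty": -380, "tz": 60, "roll": 0.41},
  {"tx": 60, "ty": -380, "tz": 60, "roll": 0.41},
  {"tx": 60, "ty": -380, "tz": 60, "roll": 0.41},
  {"tx": 60, "ty": -380, "tz": 60, "roll": 0.41},
  {"tx": 60, "ty": -380, "tz": 60, "roll": 0.41},
  {"tx": 60, "ty": -380, "tz": 60, "roll": 0.41},
])

```text
t: 2.27
eef_pos: [463.1, 49.2, 234.1]
tcp_rot: [3.142, 0.001, -0.078]
ft_force: [0.2, -0.0, -0.1]
opening: 1.003
grip_force: 0.0
```

Emit:
step_arm([
  {"tx": 10, "ty": -292, "tz": 20, "roll": 0},
  {"tx": 10, "ty": -292, "tz": 20, "roll": 0},
  {"tx": 10, "ty": -292, "tz": 20, "roll": 0},
  {"tx": 10, "ty": -292, "tz": 20, "roll": 0},
  {"tx": 10, "ty": -292, "tz": 20, "roll": 0},
  {"tx": 10, "ty": -292, "tz": 20, "roll": 0},
  {"tx": 10, "ty": -292, "tz": 20, "roll": 0},
  {"tx": 10, "ty": -292, "tz": 20, "roll": 0},
  {"tx": 10, "ty": -292, "tz": 20, "roll": 0},
])

```text
t: 3.02
eef_pos: [498.6, 337.9, 213.7]
tcp_rot: [3.141, 0.001, -0.079]
ft_force: [0.1, -0.4, 0.2]
opening: 0.998
grip_force: 0.0
```

```bash
python3 - <<'E'
from h import *
c=optics.read_camera("wrist"); cv2.imwrite("pics/w2.png",c["pixels"]); np.savez("w2.npz",**c)
s=env.state(); print(s["t"],s["eef_pos"],s["tcp_rot"],s["joints"].round(2))
p=proj(c,[535,336,30],True); print(p); x,y=map(int,p)
m=mask(c["pixels"],(45,60,40),(80,255,255),(max(x-90,0),max(y-110,0),x+90,y+110)); k=big(cv2.morphologyEx(m,cv2.MORPH_CLOSE,np.ones((15,15))))
P=np.array([onz(c,p[0],30,True)[:2] for p in k],np.float32); print(cv2.boundingRect(k),cv2.minAreaRect(P))
E
```

```text
3.0667 [498.50171953 336.75928318 213.97643342] [ 3.14047344e+00  8.03864052e-04 -8.05927531e-02] [ 0.48  0.46  1.62 -0.    1.07  2.14]
[314.60898584 151.93050942]
(288, 87, 56, 128) ((535.3804321289062, 335.27789306640625), (62.866371154785156, 148.30064392089844), 85.48717498779297)
```

Emit:
step_arm([
  {"tx": 40, "ty": -1.7, "tz": 0, "roll": 0},
  {"tx": 65, "ty": -1.7, "tz": 30, "roll": 0},
  {"tx": 65, "ty": -1.7, "tz": 65, "roll": 0},
  {"tx": 65, "ty": -1.7, "tz": 100, "roll": 0},
  {"tx": 65, "ty": -1.7, "tz": 130, "roll": 0},
  {"tx": 65, "ty": -1.7, "tz": 155, "roll": 0},
  {"tx": 65, "ty": -1.7, "tz": 175, "roll": 0},
  {"tx": 65, "ty": -1.7, "tz": 190, "roll": 0},
  {"tx": 65, "ty": -1.7, "tz": 198, "roll": 0},
  {"tx": 65, "ty": -1.7, "tz": 203, "roll": 0},
  {"tx": 65, "ty": -1.7, "tz": 203, "roll": 0},
])

```text
t: 3.98
eef_pos: [563.2, 333.3, 11.4]
tcp_rot: [3.141, 0.001, -0.082]
ft_force: [-0.4, 0.8, -0.2]
opening: 1.002
grip_force: 0.0
```

Emit:
step_arm([
  {"tx": 0, "ty": 0, "tz": 0, "roll": 0},
  {"tx": 0, "ty": 0, "tz": 0, "roll": 0},
  {"tx": 0, "ty": 0, "tz": 0, "roll": 0},
  {"tx": 0, "ty": 0, "tz": 0, "roll": 0},
  {"tx": 0, "ty": 0, "tz": 0, "roll": 0},
  {"tx": 0, "ty": 0, "tz": 0, "roll": 0},
  {"tx": 0, "ty": 0, "tz": 0, "roll": 0},
  {"tx": 0, "ty": 0, "tz": 0, "roll": 0},
], grip=40)

```text
t: 4.65
eef_pos: [562.8, 334.8, 11.9]
tcp_rot: [3.142, -0.0, -0.08]
ft_force: [-0.1, -0.7, 4.7]
opening: 0.651
grip_force: 30.0
```

Gripped (opening 62 mm, 30 N). I lift and check whether the plate droops.

Emit:
step_arm([
  {"tz": -5, "tx": 0, "ty": 0, "roll": 0},
  {"tz": -15, "tx": 0, "ty": 0, "roll": 0},
  {"tz": -30, "tx": 0, "ty": 0, "roll": 0},
  {"tz": -60, "tx": 0, "ty": 0, "roll": 0},
  {"tz": -100, "tx": 0, "ty": 0, "roll": 0},
  {"tz": -140, "tx": 0, "ty": 0, "roll": 0},
  {"tz": -180, "tx": 0, "ty": 0, "roll": 0},
  {"tz": -200, "tx": 0, "ty": 0, "roll": 0},
  {"tz": -200, "tx": 0, "ty": 0, "roll": 0},
  {"tz": -200, "tx": 0, "ty": 0, "roll": 0},
  {"tz": -200, "tx": 0, "ty": 0, "roll": 0},
])

```text
t: 5.57
eef_pos: [562.1, 334.4, 210.4]
tcp_rot: [3.141, 0.002, -0.08]
ft_force: [-0.6, 0.4, -2.5]
opening: 0.648
grip_force: 30.0
```

```bash
python3 - <<'E'
from h import *
s=env.state(); print(s["t"],s["eef_pos"],s["ft_force"],s["moment"],s["grip_force"])
c=optics.read_camera("top");d=optics.read_camera("side")
px=proj(c,s["eef_pos"]); py=proj(d,s["eef_pos"]); print(px,py)
f=lambda im,p:cv2.resize(cv2.copyMakeBorder(im,100,100,100,100,0)[int(p[1])+20:int(p[1])+180,int(p[0])+20:int(p[0])+180],(390,390))
cv2.imwrite("pics/lift.png",np.hstack([f(c["pixels"],px),f(d["pixels"],py)]))
E
```

```text
5.5667 [562.10736097 334.43978671 210.40373329] [-0.58036438  0.38922896 -2.48977623] [-0.01601614 -0.02584749  0.0442657 ] 29.99528869986534
[162.82389009 170.7749346 ] [275.27505734 287.16185784]
```

View pics/lift.png

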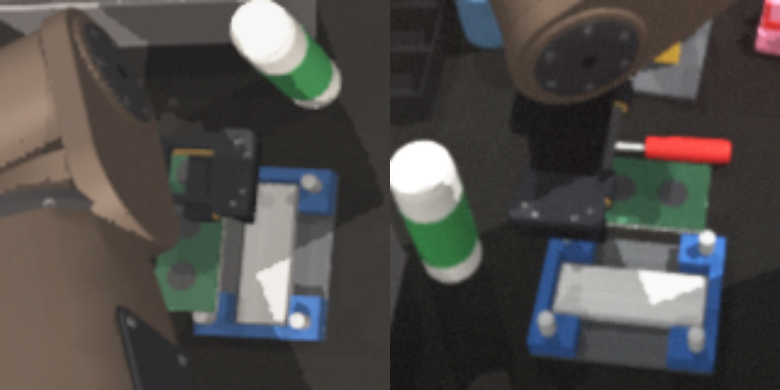

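The plate is held level-looking over the empty die, its long end at the top crop's (190,310). I triangulate that end to get the droop.

```bash
python3 - <<'E'
from h import *
c=optics.read_camera("top");d=optics.read_camera("side")
s=160/390
px=np.array([162,170]);py=np.array([275,287])
T=lambda u,v,p,o:(p[0]-80+(u-o)*s, p[1]-80+v*s)
def tri(a,b):
    o1,d1=ray(c,a);o2,d2=ray(d,b); A=np.c_[d1,-d2]; t=np.linalg.lstsq(A,o2-o1,rcond=None)[0]; p,q=o1+t[0]*d1,o2+t[1]*d2; return (p+q)/2,np.linalg.norm(p-q)
print(tri(T(222,312,px,0),T(705,231,py,390)))  # long end, -y corner
print(tri(T(160,310,px,0),T(711,165,py,390)))
E
```

```text
(array([460.94505651, 333.58101952, 150.72438021]), np.float64(5.3032913549199705))
(array([455.71536454, 338.96455247, 271.92118457]), np.float64(2.6001757989041017))
```

```bash
python3 - <<'E'
from h import *
c=optics.read_camera("top");d=optics.read_camera("side")
s=160/390
px=np.array([162,170]);py=np.array([275,287])
T=lambda u,v,p,o:(p[0]-80+(u-o)*s, p[1]-80+v*s)
def tri(a,b):
    o1,d1=ray(c,a);o2,d2=ray(d,b); A=np.c_[d1,-d2]; t=np.linalg.lstsq(A,o2-o1,rcond=None)[0]; p,q=o1+t[0]*d1,o2+t[1]*d2; return (p+q)/2,np.linalg.norm(p-q)
print(tri(T(222,312,px,0),T(711,165,py,390)))
print(tri(T(160,310,px,0),T(705,231,py,390)))
E
```

```text
(array([456.05839589, 307.12575791, 220.37316309]), np.float64(3.7468696512516293))
(array([460.22158456, 365.76397581, 211.02331669]), np.float64(3.9613086703720968))
```

Emit:
step_arm([
  {"tx": 40, "ty": 700, "tz": 0, "roll": 0},
  {"tx": 40, "ty": 700, "tz": 0, "roll": -0.1},
  {"tx": 40, "ty": 700, "tz": 0, "roll": -0.2},
  {"tx": 40, "ty": 700, "tz": 0, "roll": -0.3},
  {"tx": 40, "ty": 700, "tz": 0, "roll": -0.4},
  {"tx": 40, "ty": 700, "tz": 0, "roll": -0.5},
  {"tx": 40, "ty": 700, "tz": 0, "roll": -0.6},
  {"tx": 40, "ty": 700, "tz": 0, "roll": -0.7},
  {"tx": 40, "ty": 700, "tz": 0, "roll": -0.8},
  {"tx": 40, "ty": 700, "tz": 0, "roll": -0.9},
  {"tx": 40, "ty": 700, "tz": 0, "roll": -1.0},
  {"tx": 40, "ty": 700, "tz": 0, "roll": -1.1},
])

```text
t: 6.87
eef_pos: [550.8, -167.1, 211.5]
tcp_rot: [-3.141, -0.0, 1.025]
ft_force: [1.2, 0.1, -1.9]
opening: 0.651
grip_force: 30.0
```

```bash
cat >> h.py <<'E'
O=np.array([559.,-324.]); AL=np.radians(-102.6)
def goal(x,y,z,yaw=None,al=None,o=None):
    "tool shifts that bring the TCP to (x,y,z) of the rest frame"
    s=env.state(); al=AL if al is None else al; o=O if o is None else o
    w=o+np.array([x*np.cos(al)-y*np.sin(al),x*np.sin(al)+y*np.cos(al)])
    R=Ro.from_euler("xyz",s["tcp_rot"]).as_matrix(); d=R.T@(np.r_[w,z]-s["eef_pos"])
    yw=al+np.pi if yaw is None else yaw
    print("move",d.round(1),"roll",round(-((yw-s["tcp_rot"][2]+np.pi)%(2*np.pi)-np.pi),3))
def inrest(p):
    d=p[:2]-O; return np.array([d[0]*np.cos(AL)+d[1]*np.sin(AL),-d[0]*np.sin(AL)+d[1]*np.cos(AL),p[2]])
E
python3 -c "
from h import *
s=env.state();print(s['t'],s['eef_pos'],s['tcp_rot'],s['grip_force']);goal(44.5,0,120+60)"
```

```text
6.8667 [ 550.77913321 -167.11763656  211.45989651] [-3.14139903e+00 -1.93880942e-05  1.02470779e+00] 29.993910938501358
move [-172.   102.8   31.4] roll -0.326
```

Emit:
step_arm([
  {"tx": -172, "ty": 103, "tz": 30, "roll": -0.1},
  {"tx": -172, "ty": 103, "tz": 30, "roll": -0.2},
  {"tx": -172, "ty": 103, "tz": 30, "roll": -0.326},
  {"tx": -172, "ty": 103, "tz": 30, "roll": -0.326},
  {"tx": -172, "ty": 103, "tz": 30, "roll": -0.326},
  {"tx": -172, "ty": 103, "tz": 30, "roll": -0.326},
  {"tx": -172, "ty": 103, "tz": 30, "roll": -0.326},
  {"tx": -172, "ty": 103, "tz": 30, "roll": -0.326},
])

```text
t: 7.53
eef_pos: [548.7, -365.1, 181.1]
tcp_rot: [-3.141, -0.001, 1.345]
ft_force: [-0.6, 0.1, -2.3]
opening: 0.648
grip_force: 30.0
```

```bash
python3 -c "
from h import *
s=env.state();print(s['t'],s['eef_pos'],s['tcp_rot'],s['grip_force'],inrest(s['eef_pos']));goal(44.5,0,115)
c=optics.read_camera('side');d=optics.read_camera('top');p=proj(c,s['eef_pos']);q=proj(d,s['eef_pos']);print(p,q)
f=lambda im,p:cv2.resize(cv2.copyMakeBorder(im,100,100,100,100,0)[int(p[1])+35:int(p[1])+165,int(p[0])+35:int(p[0])+165],(390,390))
cv2.imwrite('pics/pre.png',np.hstack([f(d['pixels'],q),f(c['pixels'],p)]))
"
```

```text
7.5333 [ 548.72926827 -365.14220796  181.13699922] [-3.14065836e+00 -7.22699486e-04  1.34530575e+00] 29.99543622136116 [ 42.39186108  -1.04848465 181.13699922]
move [-2.2  1.1 66.1] roll -0.006
[300.8756227  103.90520107] [484.12146729 168.10964613]
```

View pics/pre.png

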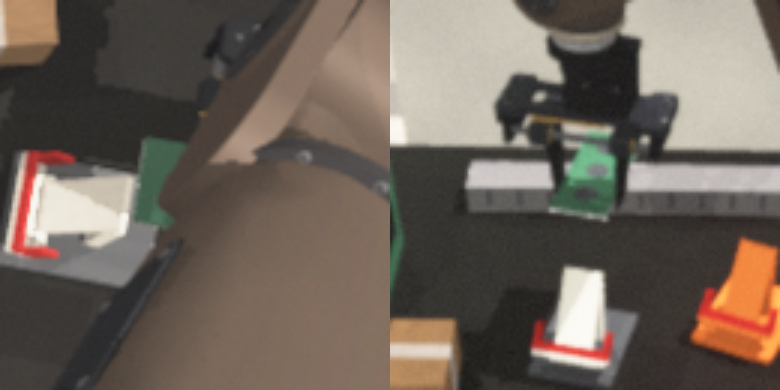

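The plate is held level behind the white rest with its short end towards the rest's back top (right crop, about (585,205)). I press the short end down on the back's top edge to droop the long end.

Emit:
step_arm([
  {"tx": 0, "ty": 1, "tz": 35, "roll": 0},
  {"tx": 0, "ty": 1, "tz": 55, "roll": 0},
  {"tx": 0, "ty": 1, "tz": 65, "roll": 0},
  {"tx": 0, "ty": 1, "tz": 72, "roll": 0},
  {"tx": 0, "ty": 1, "tz": 78, "roll": 0},
  {"tx": 0, "ty": 1, "tz": 82, "roll": 0},
  {"tx": 0, "ty": 1, "tz": 86, "roll": 0},
  {"tx": 0, "ty": 1, "tz": 88, "roll": 0},
])

```text
t: 8.3
eef_pos: [550.3, -366.2, 94.5]
tcp_rot: [3.14, 0.001, 1.346]
ft_force: [-2.8, -1.7, 5.0]
opening: 0.646
grip_force: 30.0
```

Emit:
step_arm([
  {"tx": 0, "ty": 0, "tz": 4, "roll": 0},
  {"tx": 0, "ty": 0, "tz": 8, "roll": 0},
  {"tx": 0, "ty": 0, "tz": 12, "roll": 0},
  {"tx": 0, "ty": 0, "tz": 16, "roll": 0},
  {"tx": 0, "ty": 0, "tz": 20, "roll": 0},
  {"tx": 0, "ty": 0, "tz": 23, "roll": 0},
  {"tx": 0, "ty": 0, "tz": 23, "roll": 0},
])

```text
t: 8.88
eef_pos: [550.6, -366.4, 71.7]
tcp_rot: [3.139, 0.001, 1.346]
ft_force: [-0.2, -0.1, 2.4]
opening: 0.65
grip_force: 30.0
```

Emit:
step_arm([
  {"tx": 3, "ty": 0, "tz": -2, "roll": 0},
  {"tx": 6, "ty": 0, "tz": -4, "roll": 0},
  {"tx": 8, "ty": 0, "tz": -6, "roll": 0},
  {"tx": 8, "ty": 0, "tz": -6, "roll": 0},
])

```text
t: 9.22
eef_pos: [552.1, -358.7, 77.8]
tcp_rot: [3.139, 0.002, 1.346]
ft_force: [0.4, -2.9, 4.9]
opening: 0.651
grip_force: 30.0
```

```bash
python3 -c "
from h import *
s=env.state();print(s['t'],s['eef_pos'],inrest(s['eef_pos']),s['ft_force'],s['grip_force'])
c=optics.read_camera('side');p=proj(c,s['eef_pos']);print(p)
f=lambda im,p:cv2.resize(cv2.copyMakeBorder(im,100,100,100,100,0)[int(p[1])+40:int(p[1])+160,int(p[0])+40:int(p[0])+160],(480,480),interpolation=cv2.INTER_CUBIC)
cv2.imwrite('pics/press.png',f(c['pixels'],p))
"
```

```text
9.2167 [ 552.14701045 -358.74619948   77.81357785] [35.40433184  0.89170121 77.81357785] [ 0.38523766 -2.87542444  4.90233765] 29.998784512281418
[300.77693656 130.04366585]
```

View pics/press.png

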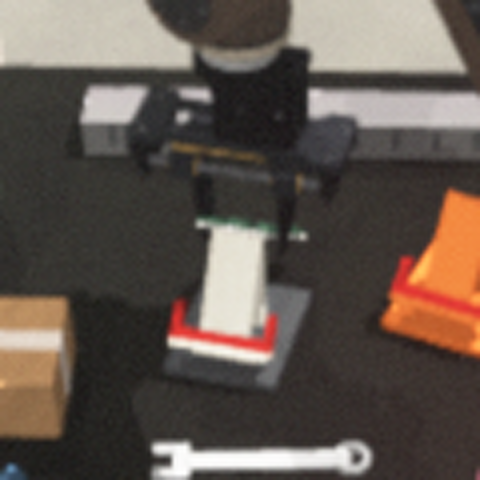

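Seen edge-on at (250,230), the plate's short end sticks up over the back top. That means the droop is about 48°, matching the camera's line of sight. Now I lift and go round to the front of the rest.

Emit:
step_arm([
  {"tx": 0, "ty": 0, "tz": -35, "roll": 0},
  {"tx": 0, "ty": 0, "tz": -70, "roll": 0},
  {"tx": 0, "ty": 0, "tz": -105, "roll": 0},
  {"tx": 0, "ty": 0, "tz": -130, "roll": 0},
  {"tx": 40, "ty": 0, "tz": -130, "roll": 0},
  {"tx": 80, "ty": 0, "tz": -130, "roll": 0},
  {"tx": 115, "ty": 0, "tz": -130, "roll": 0},
  {"tx": 150, "ty": 0, "tz": -130, "roll": 0},
  {"tx": 150, "ty": 0, "tz": -130, "roll": 0},
  {"tx": 150, "ty": 0, "tz": -130, "roll": 0},
])

```text
t: 10.1
eef_pos: [585.4, -209.8, 206.6]
tcp_rot: [-3.141, -0.0, 1.349]
ft_force: [-0.6, -1.1, -1.4]
opening: 0.647
grip_force: 30.0
```

```bash
python3 -c "
from h import *
s=env.state();print(s['t'],s['eef_pos'],inrest(s['eef_pos']),s['ft_force'],s['grip_force']);goal(-108,0,118)
C=[optics.read_camera(n) for n in ('side','top','wrist')]
np.savez('pre2.npz',wrist=C[2]['pixels'],wv=C[2]['view'])
p=proj(C[0],s['eef_pos']);q=proj(C[1],s['eef_pos']);print(p,q)
f=lambda im,p,r=65:cv2.resize(cv2.copyMakeBorder(im,100,100,100,100,0)[int(p[1])+100-r:int(p[1])+100+r,int(p[0])+100-r:int(p[0])+100+r],(390,390),interpolation=cv2.INTER_CUBIC)
cv2.imwrite('pics/front.png',np.hstack([f(C[1]['pixels'],q),f(C[0]['pixels'],p)]))
"
```

```text
10.1 [ 585.3946699  -209.82312961  206.57310004] [-117.18494049    0.85208819  206.57310004] [-0.55988193 -1.07643031 -1.40025253] 29.999430924654007
move [-9.2 -0.8 88.6] roll -0.002
[285.44092519 127.01349579] [414.01120203 151.66402857]
```

View pics/front.png

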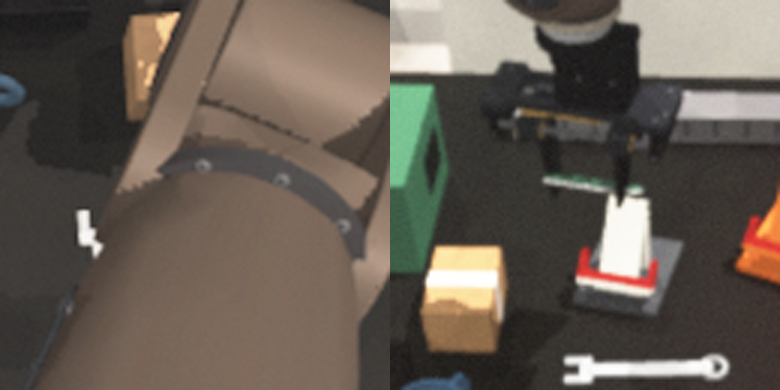

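Edge-on in the side view (right crop (593,185)), the ray geometry there gives a droop of only about 36°. I go back behind and press deeper.

Emit:
step_arm([
  {"tx": -40, "ty": -0.8, "tz": 0, "roll": 0},
  {"tx": -80, "ty": -0.8, "tz": 0, "roll": 0},
  {"tx": -120, "ty": -0.8, "tz": 0, "roll": 0},
  {"tx": -159, "ty": -0.8, "tz": 0, "roll": 0},
  {"tx": -159, "ty": -0.8, "tz": 40, "roll": 0},
  {"tx": -159, "ty": -0.8, "tz": 80, "roll": 0},
  {"tx": -159, "ty": -0.8, "tz": 105, "roll": 0},
  {"tx": -159, "ty": -0.8, "tz": 120, "roll": 0},
  {"tx": -159, "ty": -0.8, "tz": 128, "roll": 0},
  {"tx": -159, "ty": -0.8, "tz": 132, "roll": 0},
  {"tx": -159, "ty": -0.8, "tz": 135, "roll": 0},
  {"tx": -159, "ty": -0.8, "tz": 135, "roll": 0},
])

```text
t: 11.25
eef_pos: [549.0, -367.2, 72.1]
tcp_rot: [3.141, 0.0, 1.345]
ft_force: [0.1, 0.8, -2.6]
opening: 0.647
grip_force: 30.0
```

Emit:
step_arm([
  {"tx": 2, "ty": 0, "tz": 0, "roll": 0},
  {"tx": 4, "ty": 0, "tz": 0, "roll": 0},
  {"tx": 6, "ty": 0, "tz": 0, "roll": 0},
  {"tx": 8, "ty": 0, "tz": -1, "roll": 0},
  {"tx": 10, "ty": 0, "tz": -1, "roll": 0},
  {"tx": 12, "ty": 0, "tz": -2, "roll": 0},
  {"tx": 12, "ty": 0, "tz": -2, "roll": 0},
])

```text
t: 11.83
eef_pos: [552.4, -357.7, 76.2]
tcp_rot: [3.136, 0.005, 1.346]
ft_force: [-3.1, -12.4, 3.1]
opening: 0.65
grip_force: 30.0
```

Emit:
step_arm([
  {"tx": 0, "ty": 0, "tz": -35, "roll": 0},
  {"tx": 0, "ty": 0, "tz": -70, "roll": 0},
  {"tx": 0, "ty": 0, "tz": -105, "roll": 0},
  {"tx": 0, "ty": 0, "tz": -135, "roll": 0},
  {"tx": 40, "ty": 0, "tz": -135, "roll": 0},
  {"tx": 80, "ty": 0, "tz": -135, "roll": 0},
  {"tx": 115, "ty": 0, "tz": -135, "roll": 0},
  {"tx": 150, "ty": 0, "tz": -135, "roll": 0},
  {"tx": 150, "ty": 0, "tz": -135, "roll": 0},
  {"tx": 150, "ty": 0, "tz": -135, "roll": 0},
])

```text
t: 12.67
eef_pos: [585.6, -206.8, 209.8]
tcp_rot: [3.14, 0.0, 1.349]
ft_force: [-0.0, -0.3, -1.5]
opening: 0.647
grip_force: 30.0
```

```bash
python3 -c "
from h import *
s=env.state();print(s['t'],s['eef_pos'],inrest(s['eef_pos']),s['ft_force'],s['grip_force'])
C=[optics.read_camera(n) for n in ('side','wrist')]
p=proj(C[0],s['eef_pos'])
f=lambda im,p,r=50:cv2.resize(cv2.copyMakeBorder(im,100,100,100,100,0)[int(p[1])+100-r:int(p[1])+100+r,int(p[0])+100-r:int(p[0])+100+r],(300,300),interpolation=cv2.INTER_CUBIC)
cv2.imwrite('pics/front2.png',np.hstack([f(C[0]['pixels'],p),cv2.resize(C[1]['pixels'],(480,300))]))
"
```

```text
12.6667 [ 585.5882427  -206.80198457  209.80714535] [-120.17555317    0.38195675  209.80714535] [-0.04530807 -0.33103616 -1.49867178] 29.99949797987938
```

View pics/front2.png

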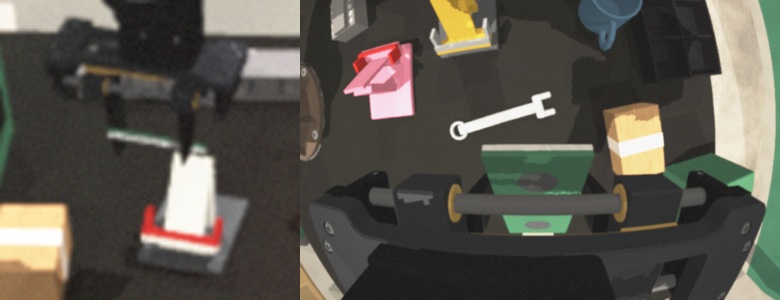

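```bash
python3 - <<'E'
from h import *
s=env.state(); c=optics.read_camera("wrist"); im=c["pixels"]
m=mask(im,(50,60,30),(85,255,255),(225,180,405,255)); k=big(m)[:,0]
# left/right edges of green just below its top edge
for v in (206,212,218,224):
    u=k[np.abs(k[:,1]-v)<=0][:,0]; print(v,u.min(),u.max())
top=[k[k[:,0]==u][:,1].min() for u in (260,300,340,370)]; print("top rows",top)
R=Ro.from_euler("xyz",s["tcp_rot"]).as_matrix()
for L,Rr in (((243.,204.),(390.,201.)),):
    o,d1=ray(c,L,True);_,d2=ray(c,Rr,True)
    a,b=R.T@d1,R.T@d2; o=R.T@(o-s["eef_pos"])
    # corners differ by 62 along tool y, same z approx
    t=np.linalg.lstsq(np.c_[a,-b],np.array([0,-62,0])*np.sign(a[1]-b[1])*-1,rcond=None)[0]
    print("cam in tool",o,"corners (tool)",o+t[0]*a,o+t[1]*b)
E
```

```text
206 241 391
212 243 389
218 245 388
224 247 385
top rows [np.int32(202), np.int32(202), np.int32(202), np.int32(202)]
cam in tool [  67.19212909    1.02499639 -169.32226986] corners (tool) [ 34.38195568 -29.91953286 -45.48320907] [ 35.61767735  32.0541667  -45.16238632]
```

The wrist view shows the short end's green corners at (241,203) and (391,203), which gives a droop of about 37°. I can use the back face's friction instead: the lower end drags up the slope while I swing the grip over.

Emit:
step_arm([
  {"tx": 0, "ty": 0.4, "tz": 40, "roll": 0},
  {"tx": 0, "ty": 0.4, "tz": 80, "roll": 0},
  {"tx": 0, "ty": 0.4, "tz": 111, "roll": 0},
  {"tx": 0, "ty": 0.4, "tz": 111, "roll": 0},
  {"tx": -5, "ty": 0.4, "tz": 111, "roll": 0},
  {"tx": -10, "ty": 0.4, "tz": 111, "roll": 0},
  {"tx": -10, "ty": 0.4, "tz": 111, "roll": 0},
])

```text
t: 13.4
eef_pos: [584.0, -219.5, 100.4]
tcp_rot: [3.138, -0.0, 1.344]
ft_force: [0.4, 3.0, -3.0]
opening: 0.653
grip_force: 30.0
```

Emit:
step_arm([
  {"tx": -7, "ty": 0, "tz": -8, "roll": 0},
  {"tx": -13, "ty": 0, "tz": -17, "roll": 0},
  {"tx": -20, "ty": 0, "tz": -25, "roll": 0},
  {"tx": -20, "ty": 0, "tz": -25, "roll": 0},
])

```text
t: 13.73
eef_pos: [579.4, -239.5, 126.1]
tcp_rot: [3.137, 0.001, 1.344]
ft_force: [1.9, 8.3, 7.2]
opening: 0.649
grip_force: 30.0
```

```bash
cat >> h.py <<'E'
def theta(box=(225,100,405,255)):
    "droop from the wrist view of the short end's green edge (62 mm wide)"
    s=env.state(); c=optics.read_camera("wrist"); k=big(mask(c["pixels"],(50,60,30),(85,255,255),box))[:,0]
    v=k[:,1].min()+1; r=k[np.abs(k[:,1]-v-2)<=2]; R=Ro.from_euler("xyz",s["tcp_rot"]).as_matrix()
    o,d1=ray(c,(r[:,0].min(),v),True);_,d2=ray(c,(r[:,0].max(),v),True); a,b=R.T@d1,R.T@d2; o=R.T@(o-s["eef_pos"])
    t=np.linalg.lstsq(np.c_[a,-b],np.array([0,62*np.sign(a[1]-b[1]),0]),rcond=None)[0]; P=(o+t[0]*a+o+t[1]*b)/2
    print("px",r[:,0].min(),r[:,0].max(),v,"end",P.round(1),"theta",np.degrees(np.arctan2(-P[2]-14.5,P[0])-np.arcsin(4/47)).round(1),"F",s["ft_force"].round(1),"tcp rest",inrest(s["eef_pos"]).round(1),s["t"])
E
python3 -c "from h import *;theta()"
```

```text
px 240 393 206 end [ 35.    1.1 -50.7] theta 41.1 F [1.9 8.3 7.2] tcp rest [-86.9   1.5 126.1] 13.7333
```

Emit:
step_arm([
  {"tx": -4, "ty": 0, "tz": -7, "roll": 0},
  {"tx": -8, "ty": 0, "tz": -13, "roll": 0},
  {"tx": -13, "ty": 0, "tz": -20, "roll": 0},
])

```text
t: 14.03
eef_pos: [575.8, -251.2, 143.6]
tcp_rot: [3.141, 0.0, 1.346]
ft_force: [1.1, 2.9, -2.5]
opening: 0.65
grip_force: 30.0
```

```bash
python3 -c "from h import *;theta()"
```

```text
px 240 393 207 end [ 34.6   1.1 -50.8] theta 41.5 F [ 1.1  2.9 -2.5] tcp rest [-74.8   0.5 143.6] 14.0333
```

Rotation stalls on the sloped face, so I will push the low end against the vertical edge of the rest's base, which gives a much better lever.

Emit:
step_arm([
  {"tx": 40, "ty": 0.5, "tz": 0, "roll": 0},
  {"tx": 79, "ty": 0.5, "tz": 0, "roll": 0},
  {"tx": 79, "ty": 0.5, "tz": 30, "roll": 0},
  {"tx": 79, "ty": 0.5, "tz": 60, "roll": 0},
  {"tx": 79, "ty": 0.5, "tz": 75, "roll": 0},
  {"tx": 79, "ty": 0.5, "tz": 84, "roll": 0},
  {"tx": 79, "ty": 0.5, "tz": 84, "roll": 0},
])

```text
t: 14.67
eef_pos: [593.7, -174.0, 57.5]
tcp_rot: [-3.14, 0.0, 1.346]
ft_force: [0.2, -0.2, -1.2]
opening: 0.649
grip_force: 30.0
```

Emit:
step_arm([
  {"tx": -5, "ty": 0, "tz": 0, "roll": 0},
  {"tx": -10, "ty": 0, "tz": -2, "roll": 0},
  {"tx": -15, "ty": 0, "tz": -5, "roll": 0},
  {"tx": -20, "ty": 0, "tz": -8, "roll": 0},
  {"tx": -20, "ty": 0, "tz": -8, "roll": 0},
])

```text
t: 15.08
eef_pos: [589.8, -194.9, 68.1]
tcp_rot: [3.139, 0.001, 1.345]
ft_force: [0.1, -0.9, -1.7]
opening: 0.651
grip_force: 30.0
```

```bash
python3 -c "from h import *;theta()"
```

```text
px 240 393 205 end [ 35.3   1.1 -50.6] theta 40.7 F [ 0.1 -0.9 -1.7] tcp rest [-132.8    1.9   68.1] 15.0833
```

Emit:
step_arm([
  {"tx": 10, "ty": 1.5, "tz": -5, "roll": 0},
  {"tx": 20, "ty": 1.5, "tz": 0, "roll": 0},
  {"tx": 20, "ty": 1.5, "tz": 5, "roll": 0},
  {"tx": 20, "ty": 1.5, "tz": 9, "roll": 0},
  {"tx": 20, "ty": 1.5, "tz": 11, "roll": 0},
  {"tx": 20, "ty": 1.5, "tz": 11, "roll": 0},
])

```text
t: 15.63
eef_pos: [595.7, -172.9, 55.7]
tcp_rot: [-3.142, -0.001, 1.346]
ft_force: [-0.6, 6.8, 8.3]
opening: 0.652
grip_force: 30.0
```

Emit:
step_arm([
  {"tx": 0, "ty": 0, "tz": 1.5, "roll": 0},
  {"tx": 0, "ty": 0, "tz": 1.5, "roll": 0},
])

```text
t: 15.8
eef_pos: [595.9, -172.9, 54.8]
tcp_rot: [3.141, -0.001, 1.346]
ft_force: [-0.3, 9.3, 12.7]
opening: 0.649
grip_force: 30.0
```

Emit:
step_arm([
  {"tx": 0, "ty": 0, "tz": 1.5, "roll": 0},
  {"tx": 0, "ty": 0, "tz": 1.5, "roll": 0},
])

```text
t: 15.97
eef_pos: [596.1, -172.8, 53.4]
tcp_rot: [3.14, -0.001, 1.346]
ft_force: [0.5, 10.3, 12.5]
opening: 0.65
grip_force: 30.0
```

Emit:
step_arm([
  {"tx": 0, "ty": 0, "tz": -3, "roll": 0},
  {"tx": -5, "ty": 0, "tz": -5, "roll": 0},
  {"tx": -10, "ty": 0, "tz": -8, "roll": 0},
  {"tx": -15, "ty": 0, "tz": -12, "roll": 0},
  {"tx": -20, "ty": 0, "tz": -17, "roll": 0},
])

```text
t: 16.38
eef_pos: [590.6, -194.5, 69.6]
tcp_rot: [-3.141, 0.0, 1.345]
ft_force: [0.6, -0.1, -1.5]
opening: 0.651
grip_force: 30.0
```

```bash
python3 -c "from h import *;theta()"
```

```text
px 241 393 200 end [ 37.1   1.3 -49.2] theta 38.2 F [ 0.6 -0.1 -1.5] tcp rest [-133.3    2.6   69.6] 16.3833
```

Emit:
step_arm([
  {"tx": 15, "ty": -2.5, "tz": -40, "roll": 0},
  {"tx": 15, "ty": -2.5, "tz": -80, "roll": 0},
  {"tx": 0, "ty": -2.5, "tz": -118, "roll": 0},
  {"tx": -30, "ty": -2.5, "tz": -140, "roll": 0},
  {"tx": -70, "ty": -2.5, "tz": -140, "roll": 0},
  {"tx": -110, "ty": -2.5, "tz": -140, "roll": 0},
  {"tx": -150, "ty": -2.5, "tz": -140, "roll": 0},
  {"tx": -180, "ty": -2.5, "tz": -140, "roll": 0},
  {"tx": -180, "ty": -2.5, "tz": -100, "roll": 0},
  {"tx": -180, "ty": -2.5, "tz": -60, "roll": 0},
  {"tx": -180, "ty": -2.5, "tz": -25, "roll": 0},
  {"tx": -180, "ty": -2.5, "tz": -10, "roll": 0},
])

```text
t: 17.43
eef_pos: [546.3, -367.9, 75.0]
tcp_rot: [-3.136, -0.003, 1.345]
ft_force: [0.7, 0.5, -2.4]
opening: 0.652
grip_force: 30.0
```

Emit:
step_arm([
  {"tx": 0, "ty": 0, "tz": 3, "roll": 0},
  {"tx": 0, "ty": 0, "tz": 6, "roll": 0},
  {"tx": 0, "ty": 0, "tz": 9, "roll": 0},
  {"tx": 0, "ty": 0, "tz": 12, "roll": 0},
  {"tx": 0, "ty": 0, "tz": 15, "roll": 0},
  {"tx": 0, "ty": 0, "tz": 15, "roll": 0},
])

```text
t: 17.93
eef_pos: [548.9, -369.1, 65.7]
tcp_rot: [3.139, 0.001, 1.346]
ft_force: [-0.5, -2.0, 1.9]
opening: 0.649
grip_force: 30.0
```

```bash
python3 -c "from h import *;theta()"
```

```text
px 240 393 201 end [ 36.9   1.1 -50.2] theta 39.2 F [-0.5 -2.   1.9] tcp rest [46.2 -0.  65.7] 17.9333
```

Emit:
step_arm([
  {"tx": 0, "ty": 0, "tz": 3, "roll": 0},
  {"tx": 0, "ty": 0, "tz": 6, "roll": 0},
  {"tx": 3, "ty": 0, "tz": 6, "roll": 0},
  {"tx": 6, "ty": 0, "tz": 6, "roll": 0},
  {"tx": 9, "ty": 0, "tz": 5, "roll": 0},
  {"tx": 12, "ty": 0, "tz": 3, "roll": 0},
  {"tx": 12, "ty": 0, "tz": 3, "roll": 0},
])

```text
t: 18.57
eef_pos: [551.4, -359.4, 63.2]
tcp_rot: [3.138, 0.004, 1.346]
ft_force: [-3.0, -13.0, 5.2]
opening: 0.65
grip_force: 30.0
```

```bash
python3 -c "from h import *;theta()"
```

```text
px 238 394 228 end [ 27.2   0.9 -55.5] theta 51.5 F [ -3.  -13.    5.2] tcp rest [36.2  0.3 63.2] 18.5667
```

Emit:
step_arm([
  {"tx": 2, "ty": 0, "tz": -1.5, "roll": 0},
  {"tx": 4, "ty": 0, "tz": -3, "roll": 0},
  {"tx": 6, "ty": 0, "tz": -4, "roll": 0},
  {"tx": 8, "ty": 0, "tz": -5.5, "roll": 0},
  {"tx": 8, "ty": 0, "tz": -5.5, "roll": 0},
])

```text
t: 19.03
eef_pos: [553.1, -352.8, 68.8]
tcp_rot: [3.137, 0.006, 1.346]
ft_force: [-5.7, -18.4, 4.2]
opening: 0.648
grip_force: 30.0
```

```bash
python3 -c "from h import *;theta()"
```

```text
px 238 394 234 end [ 24.9   0.9 -56.2] theta 54.3 F [ -5.7 -18.4   4.2] tcp rest [29.4  0.5 68.8] 19.0333
```

Emit:
step_arm([
  {"tx": -8, "ty": 0, "tz": -8, "roll": 0},
  {"tx": -8, "ty": 0, "tz": -40, "roll": 0},
  {"tx": -8, "ty": 0, "tz": -80, "roll": 0},
  {"tx": -8, "ty": 0, "tz": -115, "roll": 0},
  {"tx": -8, "ty": 0, "tz": -150, "roll": 0},
  {"tx": 25, "ty": 0, "tz": -150, "roll": 0},
  {"tx": 65, "ty": 0, "tz": -150, "roll": 0},
  {"tx": 100, "ty": 0, "tz": -150, "roll": 0},
  {"tx": 131, "ty": 0, "tz": -150, "roll": 0},
  {"tx": 131, "ty": 0, "tz": -110, "roll": 0},
  {"tx": 131, "ty": 0, "tz": -75, "roll": 0},
  {"tx": 131, "ty": 0, "tz": -51, "roll": 0},
])

```text
t: 20.08
eef_pos: [581.3, -219.9, 116.1]
tcp_rot: [-3.14, -0.001, 1.347]
ft_force: [0.7, -0.1, -2.2]
opening: 0.65
grip_force: 30.0
```

Emit:
step_arm([
  {"tx": -6, "ty": 0, "tz": 0, "roll": 0},
  {"tx": -10, "ty": 0, "tz": 0, "roll": 0},
  {"tx": -14, "ty": 0, "tz": -2, "roll": 0},
  {"tx": -18, "ty": 0, "tz": -6, "roll": 0},
])

```text
t: 20.42
eef_pos: [578.5, -239.3, 125.9]
tcp_rot: [3.14, -0.001, 1.345]
ft_force: [1.0, 5.6, -2.0]
opening: 0.647
grip_force: 30.0
```

```bash
python3 -c "from h import *;theta()"
```

```text
px 238 394 235 end [ 24.5   0.9 -56.4] theta 54.8 F [ 1.   5.6 -2. ] tcp rest [-86.9   0.5 125.9] 20.4167
```

Emit:
step_arm([
  {"tx": -6, "ty": 0, "tz": -3, "roll": 0},
  {"tx": -12, "ty": 0, "tz": -5, "roll": 0},
  {"tx": -17, "ty": 0, "tz": -7, "roll": 0},
  {"tx": -23, "ty": 0, "tz": -9.5, "roll": 0},
  {"tx": -29, "ty": 0, "tz": -12, "roll": 0},
  {"tx": -35, "ty": 0, "tz": -14, "roll": 0},
  {"tx": -35, "ty": 0, "tz": -14, "roll": 0},
])

```text
t: 21.05
eef_pos: [570.8, -273.6, 140.8]
tcp_rot: [3.138, -0.0, 1.345]
ft_force: [0.8, 6.7, 6.2]
opening: 0.65
grip_force: 30.0
```

```bash
python3 -c "from h import *;theta((225,100,405,300))"
```

```text
px 234 399 249 end [ 21.9   1.1 -64.5] theta 61.5 F [0.8 6.7 6.2] tcp rest [-51.8   0.5 140.8] 21.05
```

```bash
python3 - <<'E'
from h import *
c=optics.read_camera("wrist"); im=c["pixels"]; hs=cv2.cvtColor(im,cv2.COLOR_BGR2HSV)
for v in range(200,330,5): print(v, [tuple(int(x) for x in hs[v,u]) for u in (250,320,380)])
s=env.state(); R=Ro.from_euler("xyz",s["tcp_rot"]).as_matrix()
for th in (60,65,70,75,80):
    t=np.radians(th); L=50
    q=lambda n:np.array([L*np.cos(t)-n*4*np.sin(t),0,-14.5-L*np.sin(t)-n*4*np.cos(t)])
    print(th,[[proj(c,s["eef_pos"]+R@(q(n)+[0,y,0]),True).round(0).tolist() for y in (-31,31)] for n in (1,-1)])
E
```

```text
200 [(25, 36, 77), (1, 191, 180), (22, 51, 55)]
205 [(24, 33, 77), (21, 40, 198), (21, 33, 78)]
210 [(19, 37, 75), (21, 40, 206), (18, 35, 72)]
215 [(25, 37, 76), (24, 28, 229), (30, 28, 55)]
220 [(20, 31, 73), (23, 28, 231), (35, 28, 54)]
225 [(21, 34, 76), (23, 29, 230), (23, 32, 71)]
230 [(15, 26, 40), (24, 28, 231), (10, 21, 37)]
235 [(23, 26, 87), (23, 39, 201), (22, 27, 104)]
240 [(24, 23, 220), (22, 16, 237), (23, 20, 220)]
245 [(25, 21, 220), (23, 18, 228), (23, 25, 214)]
250 [(68, 87, 117), (67, 85, 123), (68, 90, 122)]
255 [(69, 86, 119), (68, 87, 126), (67, 86, 122)]
260 [(10, 9, 85), (24, 29, 131), (24, 14, 88)]
265 [(21, 19, 95), (24, 13, 95), (18, 13, 96)]
270 [(24, 13, 100), (6, 13, 97), (10, 23, 100)]
275 [(30, 5, 95), (17, 18, 101), (25, 16, 94)]
280 [(24, 13, 95), (25, 16, 96), (19, 22, 92)]
285 [(20, 10, 79), (18, 14, 89), (0, 10, 77)]
290 [(0, 6, 45), (22, 24, 237), (15, 26, 59)]
295 [(15, 18, 56), (24, 23, 236), (20, 32, 71)]
300 [(23, 29, 70), (30, 1, 247), (16, 36, 77)]
305 [(22, 37, 75), (25, 37, 76), (21, 44, 76)]
310 [(21, 40, 83), (17, 25, 70), (21, 54, 81)]
315 [(135, 9, 55), (30, 14, 56), (90, 5, 53)]
320 [(30, 5, 51), (60, 9, 56), (135, 9, 56)]
325 [(135, 10, 53), (90, 5, 54), (120, 5, 55)]
60 [[[234.0, 245.0], [393.0, 245.0]], [[235.0, 225.0], [392.0, 225.0]]]
65 [[[234.0, 256.0], [393.0, 256.0]], [[235.0, 236.0], [393.0, 236.0]]]
70 [[[234.0, 267.0], [393.0, 267.0]], [[234.0, 247.0], [393.0, 247.0]]]
75 [[[235.0, 278.0], [393.0, 278.0]], [[234.0, 258.0], [393.0, 258.0]]]
80 [[[236.0, 288.0], [392.0, 288.0]], [[235.0, 269.0], [393.0, 269.0]]]
```

```bash
python3 - <<'E'
from h import *
s=env.state(); c=optics.read_camera("wrist"); R=Ro.from_euler("xyz",s["tcp_rot"]).as_matrix()
g=c["pixels"].max(2); print(g[228:262,300].tolist(),g[228:262,270].tolist())
f=lambda x,z:proj(c,s["eef_pos"]+R@np.array([x,1,z]),True)[1].round(1)
print(f(21.9,-64.5))
for th in range(40,90,5):
    t=np.radians(th); print(th,f(21.9+8*np.sin(t),-64.5+8*np.cos(t)))
E
```

```text
[231, 230, 230, 231, 231, 230, 225, 197, 160, 183, 215, 220, 220, 220, 221, 222, 224, 222, 213, 175, 134, 120, 120, 118, 119, 118, 119, 116, 119, 133, 170, 164, 127, 99] [247, 247, 247, 247, 247, 246, 243, 213, 166, 191, 218, 221, 220, 219, 219, 218, 218, 216, 201, 159, 127, 120, 119, 117, 116, 117, 120, 117, 115, 108, 91, 86, 85, 86]
250.3
40 231.5
45 230.6
50 229.9
55 229.3
60 228.9
65 228.6
70 228.5
75 228.6
80 228.8
85 229.2
```

Emit:
step_arm([
  {"tx": 0, "ty": 0, "tz": -5, "roll": 0},
  {"tx": -5, "ty": 0, "tz": -8, "roll": 0},
  {"tx": -11, "ty": 0, "tz": -11, "roll": 0},
  {"tx": -17, "ty": 0, "tz": -13, "roll": 0},
  {"tx": -23, "ty": 0, "tz": -14, "roll": 0},
  {"tx": -28, "ty": 0, "tz": -14.5, "roll": 0},
])

```text
t: 21.7
eef_pos: [564.2, -300.9, 153.7]
tcp_rot: [3.14, -0.001, 1.345]
ft_force: [1.6, 6.3, 5.1]
opening: 0.648
grip_force: 30.0
```

```bash
python3 - <<'E'
from h import *
s=env.state(); print(inrest(s["eef_pos"]),s["ft_force"],s["t"])
c=optics.read_camera("wrist"); im=c["pixels"];hs=cv2.cvtColor(im,cv2.COLOR_BGR2HSV)
print(im.max(2)[228:310:2,270].tolist()); print(hs[228:310:2,270,0].tolist())
d=optics.read_camera("side")["pixels"]; cc=optics.read_camera("side"); p=proj(cc,s["eef_pos"]+[0,0,0]).astype(int); print(p)
cv2.imwrite("pics/s5.png",cv2.resize(d[p[1]-45:p[1]+55,p[0]-50:p[0]+50],(600,600),interpolation=cv2.INTER_CUBIC))
E
```

```text
[-2.37167274e+01  8.59153219e-03  1.53744433e+02] [1.62880936 6.31447833 5.07580551] 21.7
[42, 65, 124, 175, 188, 186, 186, 185, 183, 123, 80, 175, 194, 217, 218, 207, 110, 95, 94, 96, 100, 101, 101, 99, 96, 95, 95, 96, 94, 82, 75, 73, 70, 72, 74, 73, 72, 74, 72, 71, 71]
[8, 12, 21, 23, 23, 22, 24, 27, 23, 16, 15, 21, 23, 24, 23, 23, 26, 20, 18, 30, 24, 25, 17, 24, 30, 20, 25, 10, 11, 17, 21, 19, 19, 21, 16, 13, 17, 11, 23, 15, 20]
[295 122]
```

```bash
cat >> h.py <<'E'
def pose(row,zp=-8.,show=True):
    "plate from the short end's bare edge row in the wrist view, leading corner on the back face, plate through the pads"
    from scipy.optimize import fsolve
    s=env.state(); c=optics.read_camera("wrist"); o,d=ray(c,(316,row),True); o=inrest(o); q=inrest(o*0+ray(c,(316,row),True)[0]+d)-o
    G=inrest(s["eef_pos"])[[0,2]]+[0,-zp]; o=o[[0,2]];q=q[[0,2]]
    cr=lambda a,b:a[0]*b[1]-a[1]*b[0]
    def f(v):
        t=v[0]; F=np.array([-45+.574*v[1],30+.819*v[1]]); n=np.array([np.sin(t),np.cos(t)]);u=np.array([-np.cos(t),np.sin(t)])
        return [cr(F-8*n+150*u-o,q), cr(G-(F-4*n),u)]
    v=fsolve(f,[1.4,40.]); t=v[0];F=np.array([-45+.574*v[1],30+.819*v[1]])-4*np.array([np.sin(t),np.cos(t)])
    print("theta",np.degrees(t).round(1),"s",v[1].round(1),"E",F.round(1),"G",G.round(1),"long",np.linalg.norm(G-F).round(1),"F",s["ft_force"].round(1),s["t"])
E
python3 -c "
from h import *
for z in (-8,-14): pose(249,z)"
```

```text
theta 70.8 s 83.4 E [-0.9 97. ] G [-23.5 161.7] long 68.6 F [-0.1  4.1  5.4] 21.85
theta 69.2 s 88.1 E [  1.8 100.7] G [-23.6 167.7] long 71.6 F [0.3 3.2 4.7] 21.9
```

View pics/s5.png

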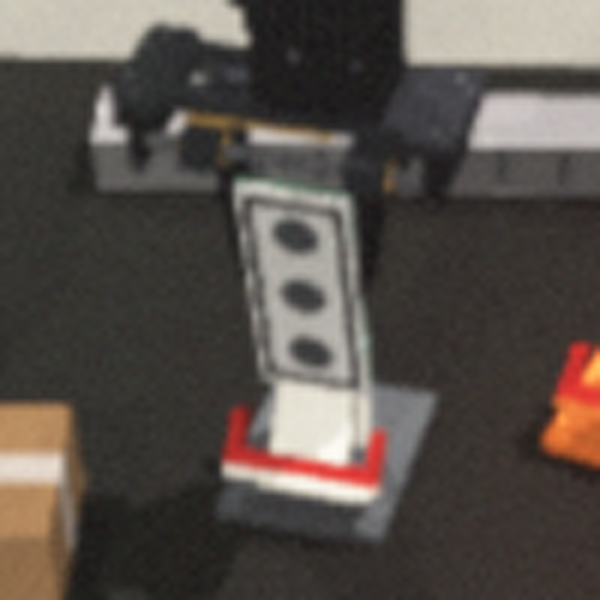

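The side view shows the bare face with its gasket outline towards the camera. The plate corners in the crop are (235,180), (357,190), (360,388) and (262,378), and the lower end rests partway up the back. I solve for them by ray casting onto the planes y = ±31 mm of the rest.

```bash
cat >> h.py <<'E'
def hit_y(c,uv,y):
    o,d=ray(c,uv); a=inrest(o);b=inrest(o+d)-a; return a+b*(y-a[1])/b[1]
def hit_x(c,uv,x,k=0):
    o,d=ray(c,uv); a=inrest(o);b=inrest(o+d)-a; return a+b*(x-a[k])/b[k]
E
python3 - <<'E'
from h import *
c=optics.read_camera("side")
f=lambda U,V:(245+U/6-.4,77+V/6-.4)
print(inrest(env.state()["eef_pos"]), inrest(ray(c,(0,0))[0]))
# best-fit: plate pose (xE,zE,theta,y) from 4 bare-face corners
from scipy.optimize import least_squares
px=[f(235,180),f(357,190),f(360,388),f(262,378)]
def w(r): return np.r_[O+np.array([r[0]*np.cos(AL)-r[1]*np.sin(AL),r[0]*np.sin(AL)+r[1]*np.cos(AL)]),r[2]]
def pts(v):
    x,z,t,y,yw=v; u=np.array([-np.cos(t),np.sin(t)]); out=[]
    for L,sg in ((150,1),(150,-1),(0,-1),(0,1)):
        q=np.array([x,z])+u*L; out.append(w([q[0]-sg*31*np.sin(yw),y+sg*31*np.cos(yw),q[1]]))
    return np.array(out)
r=least_squares(lambda v:np.ravel([proj(c,P)-np.array(q) for P,q in zip(pts(v),px)]),[-30,60,1.2,0,0])
print("bare lower edge x,z,theta,y,yaw",r.x.round(2),"deg",np.degrees(r.x[2]).round(1),"res",np.abs(r.fun).max().round(2))
# check of the rest itself: lip/cheek corners, back top
for n,P in dict(cheekL=(-39,38,63),base1=(-65,50,0),base2=(-65,-50,0)).items(): q=proj(c,w(P)); print(n,((q-[245,77]+.4)*6).round(0))
E
```

```text
[-2.36199896e+01  1.34286764e-02  1.53700607e+02] [-1049.97433892  -338.66501425   978.45320475]
bare lower edge x,z,theta,y,yaw [26.54 35.21  1.48 14.94  0.11] deg 85.0 res 1.0
cheekL [239. 412.]
base1 [213. 520.]
base2 [379. 550.]
```

```bash
cat >> h.py <<'E'
from scipy.optimize import least_squares
def w(r): return np.r_[O+np.array([r[0]*np.cos(AL)-r[1]*np.sin(AL),r[0]*np.sin(AL)+r[1]*np.cos(AL)]),r[2]]
def platefit(c,px,G):
    "bare-face corners (top +y, top -y, bottom -y, bottom +y); plate centre line goes through the pads at G (x,z)"
    def pts(v):
        t,L,y,yw,dz=v; u=np.array([-np.cos(t),np.sin(t)]); n=np.array([np.sin(t),np.cos(t)]); E=G+[0,dz]-u*L-4*n; out=[]
        for l,sg in ((150,1),(150,-1),(0,-1),(0,1)):
            q=E+u*l; out.append(w([q[0]-sg*31*np.sin(yw),y+sg*31*np.cos(yw),q[1]]))
        return np.array(out),E
    r=least_squares(lambda v:np.r_[np.ravel([proj(c,P)-np.array(q) for P,q in zip(pts(v)[0],px)]),v[4]/10],[1.4,100,0,0,0])
    E=pts(r.x)[1]; print("theta",np.degrees(r.x[0]).round(1),"long,y,yaw,dz",r.x[1:].round(2),"bare lower edge",E.round(1),"face x there",round(-45+(E[1]-30)*.7,1),"res",np.abs(r.fun[:8]).max().round(1))
E
python3 - <<'E'
from h import *
c=optics.read_camera("side")
f=lambda U,V:(245+U/6-.4,77+V/6-.4)
e=inrest(env.state()["eef_pos"])
platefit(c,[f(235,180),f(357,190),f(360,388),f(262,378)],np.array([e[0],e[2]+14]))
E
```

```text
theta 82.8 long,y,yaw,dz [9.661e+01 1.000e-02 1.000e-01 3.300e-01] bare lower edge [-15.5  71.7] face x there -15.8 res 1.4
```

Emit:
step_arm([
  {"tx": -6, "ty": 0, "tz": 0, "roll": 0},
  {"tx": -12, "ty": 0, "tz": 0, "roll": 0},
  {"tx": -18, "ty": 0, "tz": 0.5, "roll": 0},
  {"tx": -24, "ty": 0, "tz": 1.5, "roll": 0},
  {"tx": -29, "ty": 0, "tz": 2.5, "roll": 0},
  {"tx": -34, "ty": 0, "tz": 4, "roll": 0},
])

```text
t: 22.55
eef_pos: [556.5, -334.5, 149.6]
tcp_rot: [3.14, 0.001, 1.346]
ft_force: [0.4, 0.4, 1.1]
opening: 0.607
grip_force: 30.0
```

Emit:
step_arm([
  {"tx": -4, "ty": 0, "tz": 1, "roll": 0},
  {"tx": -8, "ty": 0, "tz": 3, "roll": 0},
  {"tx": -12, "ty": 0, "tz": 5, "roll": 0},
  {"tx": -15, "ty": 0, "tz": 7, "roll": 0},
])

```text
t: 22.88
eef_pos: [552.8, -348.6, 141.2]
tcp_rot: [-3.141, 0.0, 1.346]
ft_force: [1.0, 0.1, 0.2]
opening: 0.588
grip_force: 30.0
```

```bash
python3 - <<'E'
from h import *
s=env.state(); e=inrest(s["eef_pos"]); print(e,s["ft_force"],s["t"])
cv2.destroyAllWindows if 0 else None
c=optics.read_camera("side"); im=c["pixels"]; cv2.imwrite("pics/s6.png",im)
# bare plate face: light, unsaturated; print contour polygon near the tool
h=cv2.cvtColor(im,cv2.COLOR_BGR2HSV); p=proj(c,s["eef_pos"]).astype(int); print(p)
m=((h[...,2]>120)&(h[...,1]<60)).astype(np.uint8)*255; z=np.zeros_like(m); z[p[1]-25:p[1]+45,p[0]-25:p[0]+30]=1
k=big(cv2.morphologyEx(m*z,cv2.MORPH_CLOSE,np.ones((5,5)))); print(cv2.contourArea(k),cv2.boundingRect(k),cv2.approxPolyDP(k,2,True)[:,0].tolist())
E
```

```text
[ 25.39633883  -0.68810347 141.16444872] [0.98780261 0.14680241 0.22153544] 22.8833
[299 116]
1185.5 (282, 93, 34, 68) [[292, 93], [292, 99], [289, 101], [289, 154], [282, 155], [307, 160], [303, 153], [308, 152], [311, 155], [315, 143], [306, 141], [306, 94]]
```

```bash
python3 - <<'E'
from h import *
im=cv2.imread("pics/s6.png"); h=cv2.cvtColor(im,cv2.COLOR_BGR2HSV).astype(int)
for v in range(82,168):
    r=""
    for u in range(270,330):
        H,S,V=h[v,u]
        r+= "G" if 45<H<90 and S>60 and V>50 else "R" if (H<8 or H>172) and S>120 and V>80 else "Y" if 10<H<35 and S>110 and V>80 else "#" if V>205 else "+" if V>150 else "-" if V>90 else "." if V>60 else " "
    print(v,r)
E
```

```text
82 ++-          .--.                             .+++++++++++++
83 +-.         --++-..                           .-+++-----++++
84 -..         -+++-....                          .---....--.-+
85 -..        .--+-.   .                          ............+
86 .  .        ..-.                               ............-
87    .                                          ...........-.-
88                                               ............ .
89                                              .............  
90            ....                              ............   
91          .---YYYY--..                       .............  .
92 .       --+--YYYYYYY..----....               ........... .--
93 +-      -++-.  ...Y...++++-------....         ...........-++
94 +-.  ...---.      .. .+++++++++++-----           ...... .+++
95 ++.  ..--..       .. .+++++++++++++++-            ...   .+++
96 ++.  .----.      .....-++++++++++++++.                  -+++
97 ++.  -++++-.     .......------++++++-         ---.     .-+++
98 ++-..+++#++-     .. ...----....-----.      .. -++-.    -++++
99 #++--++#+
[... 3765 characters left out ...]
        ..----++##############RRRR+---.         .       
158              .....--++++##############+---.     .       .   
159             .........-----+++########+---..          .      
160            ................----++++++----.  .      .   ..  .
161            ..... ......... .......-------                  .
162             .......... ...... ......----.                .. 
163                  ..................-----.                 . 
164                       ............-----.               .... 
165                             .......----.          .    ...  
166                                  .......                 .. 
167                                      .           .   .
```

```bash
cat >> h.py <<'E'
def fit(c,px,x0=(2.1,-25,70,0,0,0)):
    "free fit of bare face: theta, lower edge x,z, y, in-plane tilt; x tied to the back face softly"
    def pts(v):
        t,x,z,y,rl,yw=v; u=np.array([-np.cos(t),0,np.sin(t)]); n=np.array([-np.sin(t),0,-np.cos(t)]); e=np.array([0,1,0.])
        u=Ro.from_rotvec([0,0,yw]).apply(u); e=Ro.from_rotvec([0,0,yw]).apply(e); n=Ro.from_rotvec([0,0,yw]).apply(n)
        a=Ro.from_rotvec(rl*n); u,e=a.apply(u),a.apply(e); B=np.array([x,y,z])
        return np.array([w(B+u*l+sg*31*e) for l,sg in ((150,1),(150,-1),(0,-1),(0,1))])
    def lead(v): # green lower edge minus face
        t,x,z=v[:3]; X,Z=x+8*np.sin(t),z+8*np.cos(t); return (X-(-45+(Z-30)*.7))*.819
    r=least_squares(lambda v:np.r_[np.ravel([proj(c,P)-np.array(q) for P,q in zip(pts(v),px)]),lead(v)/2,v[5]/.1,v[4]/.2],x0)
    v=r.x; print("theta",np.degrees(v[0]).round(1),"low edge x,z",v[1:3].round(1),"y",v[3].round(1),"tilt,yaw",v[4:].round(3),"gap",lead(v).round(1),"res",np.abs(r.fun[:8]).max().round(1),"s",round((v[2]+8*np.cos(v[0])-30)/.819,1))
E
python3 - <<'E'
from h import *
c=optics.read_camera("side"); fit(c,[(289,102),(308.5,103.5),(309,142.5),(287.5,140.5)]); print(env.state()["opening"]*95.1,env.state()["t"])
E
```

```text
theta 93.5 low edge x,z [-22.1  74.7] y -6.8 tilt,yaw [-0.034  0.105] gap -0.1 res 1.8 s 54.0
55.71146149939969 22.9833
```

```bash
cat >> h.py <<'E'
def asc(im,x0,x1,dx,y0,y1,dy):
    h=cv2.cvtColor(im,cv2.COLOR_BGR2HSV).astype(int)
    for v in range(y0,y1,dy):
        r=""
        for u in range(x0,x1,dx):
            H,S,V=h[v,u]
            r+= "G" if 45<H<90 and S>60 and V>40 else "R" if (H<8 or H>172) and S>120 and V>80 else "Y" if 10<H<35 and S>110 and V>80 else "#" if V>205 else "+" if V>150 else "-" if V>90 else "." if V>60 else " "
        print(v,r)
E
python3 - <<'E'
from h import *
c=optics.read_camera("wrist"); asc(c["pixels"],170,462,4,150,340,5)
s=env.state(); R=Ro.from_euler("xyz",s["tcp_rot"]).as_matrix(); print(s["t"],s["opening"])
for n,P in dict(tipL=(0,-31,0),tipR=(0,31,0),tipLf=(10,-31,-10),top=(48,31,-84)).items(): print(n,proj(c,s["eef_pos"]+R@np.array(P),True).round(0))
E
```

```text
150 .........................++# +####+----++###+ ++--                       
155 .........................+#-.###+........-###--#--        .              
160 .........................+# +####+-....-+####+ ++-      ....  .......    
165 .........................#+ +################# -#- ......................
170 ........................-# -##################- #+ ......................
175 ........................++ +####++--.---+#####+ +#.......................
180 .......................-#- ####+..........-#### .#+......................
185 .......................+# -####-..........-####- +#......................
190      .................-#- +#####+--....--+#####+ -#-.....................
195           ............+#  ########+#############. ++.....................
200 YYYY         ........-#+ -#+######+####+++######- -#-....................
205 YYYYYYYY-.  .........+#. +########+##+#++##+####+ .##....................
210 YYYYYYYYYY    .......##  #+#######+++++++########. +#-...................
215 YYYYYYYYYY   .......+#- -######+-.....-..-+######+ .#+...................
220 RRRR
[... 1258 characters left out ...]
        ..............................                   ..
305                      .................................        YYYYYYYYYYY
310             ....    ..................................    ....-...       
315                            .    .... .. ...                              
320                                                                          
325                                                                          
330                                                                       .. 
335                                                           ...............
23.0333 0.5831538793383437
tipL [262. 240.]
tipR [367. 240.]
tipLf [258. 230.]
top [419. 192.]
```

```bash
cat >> h.py <<'E'
def wl(rows,ul=240,ur=400):
    "plate line in the rest frame from the 62 mm width seen in wrist rows"
    s=env.state(); c=optics.read_camera("wrist"); g=c["pixels"].max(2).astype(int); R=Ro.from_euler("xyz",s["tcp_rot"]).as_matrix(); out=[]
    for v in rows:
        on=np.where(g[v,ul:ur]>165)[0]; L,Rr=ul+on.min(),ul+on.max()+1
        o,d1=ray(c,(L,v),True);_,d2=ray(c,(Rr,v),True); a,b=R.T@d1,R.T@d2; o=R.T@(o-s["eef_pos"])
        a=a/a[2];b=b/b[2]; z=62/np.linalg.norm(a-b); P=o+(a+b)/2*z; ww=inrest(s["eef_pos"]+R@P); out.append(ww); print(v,L,Rr,ww.round(1))
    out=np.array(out); k=np.polyfit(out[:,2],out[:,0],1); print("theta",np.degrees(np.arctan2(1,-k[0])).round(1),"x at z=100",np.polyval(k,100).round(1),"tcp",inrest(s["eef_pos"]).round(1),"open",(s["opening"]*95.1).round(1),s["ft_force"].round(1),s["t"])
E
python3 - <<'E'
from h import *
c=optics.read_camera("wrist"); asc(c["pixels"],230,420,4,60,150,5)
wl(range(120,252,10))
E
```

```text
60 ............................................    
65 ...........................................     
70 ...........................................     
75 ...........................................     
80 ............................................    
85 ..............................       ........   
90 .............................              .    
95 ................                                
100 ..........---------+++++----------.             
105 ..........####RRRRRRRRRRRRRRRRRR###.            
110 .........-RRRRRRRRRRRRRRRRRRRRRRRRR.            
115 .........-RRRR##########+######RRRR.            
120 .........RRR++###########+####+++RRR            
125 .........RRR+############+####+++RRR            
130 .........RRR--+################--RRR            
135 .........RRR--#################--RRR            
140 .........RR+---+#############----RRR            
145 .........RR+#+++++++++++++++++++--RR       ..   
120 267 369 [-45.3   1.7 122. ]
130 265 372 [-39.3   1.9 131.4]
140 266 371 [-33.3   1.9 128.6]
150 274 358 [-23.5   0.2  83.2]
160 270 362 [-18.5   0.2 1
[... 229 characters left out ...]

240 242 392 [  4.    0.7 193.6]
250 240 395 [  6.2   0.9 198.9]Traceback (most recent call last):
  File "<stdin>", line 3, in <module>
  File "h.py", line 92, in wl
    out=np.array(out); k=np.polyfit(out[:,2],out[:,0],1); print("theta",np.degrees(np.arctan2(1,-k[0])).round(1),"x at z=100",np.polyval(k,100).round(1),"tcp",inrest(s["eef_pos"]).round(1),"open",(s["opening"]*95.1).round(1),s["ft_force"].round(1),s["t"])
                                                                                                                                                                                                    ^^^^^^^^^^^^^^^^^^^^^^^^^
AttributeError: 'float' object has no attribute 'round'
```

The wrist view shows the bare face with three spots, leaning at θ≈104° with its lower edge about 50 mm up the back. The pads have slipped behind the plate and the palm is above its top end. I hold the fingers at 56 mm as a back support and ease everything down the slope.

Emit:
step_arm([
  {"tx": 2, "ty": 0, "tz": 3, "roll": 0},
  {"tx": 4, "ty": 0, "tz": 6, "roll": 0},
  {"tx": 6, "ty": 0, "tz": 9, "roll": 0},
  {"tx": 8, "ty": 0, "tz": 12, "roll": 0},
], grip=56)

```text
t: 23.47
eef_pos: [554.9, -339.8, 129.3]
tcp_rot: [-3.142, -0.0, 1.346]
ft_force: [-0.8, 0.9, -0.9]
opening: 0.592
grip_force: 24.6
```

```bash
sed -i 's/(s\["opening"\]\*95.1).round(1)/round(float(s["opening"])*95.1,1)/' h.py; python3 - <<'E'
from h import *
wl(range(160,252,15))
c=optics.read_camera("wrist"); asc(c["pixels"],246,400,6,96,180,4)
E
```

```text
160 265 370 [-29.9   1.4 118.2]
175 266 368 [-20.3   1.1 114.4]
190 260 374 [-15.6   1.  135.8]
205 254 379 [-11.6   0.7 152.3]
220 249 385 [ -8.2   0.9 166.3]
235 243 390 [ -5.5   0.7 178.4]
250 240 395 [ -2.2   1.1 186.9]
theta 107.3 x at z=100 -29.0 tcp [ 16.4  -0.5 129.3] open 56.3 [-0.8  0.9 -0.9] 23.4667
96 ................          
100 ...............           
104 ........                  
108 ........ .... .           
112 ....#################.    
116 ...-RRRRRRRRRRRRRRRRR.    
120 ...-RRRRRRRRRRRRRRRRRR    
124 ...RRRRRRRRRRRRRRRRRRR    
128 ...RR#########++##++RR    
132 ...RR##########+##++RR    
136 ...RR#############++RR    
140 ...RR--###########--RR    
144 ...RR++###########+-RR    
148 ...RR+.++++++++++.#-RR    
152 ...RR# ##+----+##-+-RR    
156 ...RR#.##-.....##+-+RR    
160 ...RR+-##+....-### #RR    
164 ....#.+#####++#### #-    .
168 ....# ############.+-  ...
172 ....# ######++####--+  ...
176 ...-+.###+-..--###+ # ....
```

Emit:
step_arm([
  {"tx": 2, "ty": 0.5, "tz": 3, "roll": 0},
  {"tx": 4, "ty": 0.5, "tz": 6, "roll": 0},
  {"tx": 6, "ty": 0.5, "tz": 9, "roll": 0},
  {"tx": 8, "ty": 0.5, "tz": 12, "roll": 0},
  {"tx": 10, "ty": 0.5, "tz": 15, "roll": 0},
])

```text
t: 23.98
eef_pos: [557.6, -330.4, 114.3]
tcp_rot: [3.142, 0.0, 1.346]
ft_force: [0.3, 0.0, -1.3]
opening: 0.593
grip_force: 24.3
```

```bash
python3 - <<'E'
from h import *
wl(range(178,252,12))
c=optics.read_camera("wrist"); asc(c["pixels"],246,400,6,108,180,4)
E
```

```text
178 264 369 [-29.2   1.3 105.1]
190 260 374 [-25.4   1.6 120.8]
202 255 378 [-22.2   1.3 134.4]
214 251 383 [-19.4   1.5 146.4]
226 247 387 [-16.7   1.5 156. ]
238 242 391 [-14.7   1.2 165.5]
250 240 395 [-12.    1.6 171.9]
theta 104.1 x at z=100 -30.7 tcp [  6.6   0.  114.3] open 56.4 [ 0.3  0.  -1.3] 23.9833
108 ..............            
112 .......                   
116 .......                   
120 ..........-.-........     
124 ...##################+    
128 ...RRRRRRRRRRRRRRRRRRR    
132 ...RRRRRRRRRRRRRRRRRRR    
136 ...RRRRRRRRRRRRRRRRRRR    
140 ...RR#########++++++RR    
144 ...RR#++++++++++++##RR    
148 ...RR# ++++++++++-#+RR    
152 ..-RR# ##+-..--##++-RR    
156 ..RRR+.##......+#+.+RR-  .
160 ..RR+++##+-...+### #RR.   
164 ..-R#.+########### #RR    
168 ...R# ############.++R   .
172 ...R# ######+#####+-+R   .
176 ...#+.###-....-+##+ #R ...
```

Emit:
step_arm([
  {"tx": 1, "ty": 0, "tz": 3, "roll": 0},
  {"tx": 2.5, "ty": 0, "tz": 6, "roll": 0},
  {"tx": 4, "ty": 0, "tz": 9, "roll": 0},
  {"tx": 4, "ty": 0, "tz": 9, "roll": 0},
])

```text
t: 24.42
eef_pos: [558.9, -327.5, 106.5]
tcp_rot: [3.14, 0.002, 1.346]
ft_force: [-1.8, -1.0, 7.1]
opening: 0.589
grip_force: 25.5
```

Emit:
step_arm([
  {"tx": 1.5, "ty": 0, "tz": 2, "roll": 0},
  {"tx": 2, "ty": 0, "tz": 4, "roll": 0},
  {"tx": 2, "ty": 0, "tz": 4, "roll": 0},
])

```text
t: 24.67
eef_pos: [560.4, -327.5, 105.6]
tcp_rot: [3.134, 0.005, 1.346]
ft_force: [-5.2, -6.3, 26.3]
opening: 0.589
grip_force: 27.8
```

```bash
python3 - <<'E'
from h import *
wl(range(178,252,12))
c=optics.read_camera("wrist"); asc(c["pixels"],246,400,6,108,180,4)
E
```

```text
178 255 373 [-36.4   2.  116.3]
190 257 372 [-29.3   2.3 113.4]
202 253 377 [-26.1   2.5 126.8]
214 249 382 [-23.4   2.7 138.6]
226 245 386 [-20.8   2.6 148.1]
238 241 391 [-18.8   2.8 157.5]
250 240 395 [-15.8   3.3 163.1]
theta 108.2 x at z=100 -36.8 tcp [  3.1   2.2 105.6] open 56.0 [-5.2 -6.3 26.3] 24.6667
108 .............             
112 .............             
116 .......                   
120 .......                   
124 ....-----------------     
128 ..###################.    
132 ..RRRRRRRRRRRRRRRRRRR-    
136 ..RRRRRRRRRRRRRRRRRRRR    
140 ..RRRRRRRRRRRRRRRRRRRR    
144 ..RR##++----------++RR    
148 ..RR#+-###+++####.#+RR    
152 ..RR#-###-...-+## #+RR    
156 ..RR# ##+.....-##.+-RR    
160 .RRR# ###+-.--###+-+RR   .
164 .RRR+ #######+###+ #RR    
168 .-R++-############ #RR    
172 ..R#.+####++++#### +RR   .
176 ..R# ###+--...-+##--#R   .
```

Emit:
step_arm([
  {"tx": 0, "ty": -1, "tz": -2, "roll": 0},
  {"tx": 0, "ty": -1, "tz": -3, "roll": 0},
])

```text
t: 24.93
eef_pos: [559.0, -325.9, 106.6]
tcp_rot: [3.137, 0.002, 1.345]
ft_force: [2.1, -1.8, 5.6]
opening: 0.593
grip_force: 25.8
```

```bash
python3 - <<'E'
from h import *
s=env.state(); print(s["ft_force"],inrest(s["eef_pos"]),s["opening"]*95.1)
c=optics.read_camera("wrist"); h=cv2.cvtColor(c["pixels"],cv2.COLOR_BGR2HSV)
print([(v,[tuple(h[v,u].tolist()) for u in (285,320)]) for v in range(124,152,2)])
def rx(v,z,u=320):
    p=onz(c,(u,v),z,True); return inrest(p).round(1)
for v in range(126,152,4): print(v,rx(v,46),rx(v,36))
E
```

```text
[ 2.11431813 -1.8352465   5.56988168] [  1.82500916   0.41922135 106.64526246] 56.383218790929305
[(124, [(30, 29, 53), (18, 22, 58)]), (126, [(22, 28, 136), (20, 34, 159)]), (128, [(24, 16, 244), (23, 29, 230)]), (130, [(24, 16, 245), (20, 38, 230)]), (132, [(4, 123, 240), (3, 147, 213)]), (134, [(1, 197, 236), (1, 192, 206)]), (136, [(1, 192, 235), (1, 191, 207)]), (138, [(1, 193, 230), (1, 190, 205)]), (140, [(2, 190, 246), (1, 187, 180)]), (142, [(1, 186, 247), (1, 186, 173)]), (144, [(2, 171, 245), (2, 129, 164)]), (146, [(3, 102, 145), (11, 49, 109)]), (148, [(23, 23, 135), (18, 27, 168)]), (150, [(20, 30, 190), (21, 29, 178)])]
126 [-63.7   4.8  46. ] [-63.6   4.9  36. ]
130 [-60.7   4.8  46. ] [-60.5   4.9  36. ]
134 [-57.7   4.8  46. ] [-57.4   4.9  36. ]
138 [-54.7   4.7  46. ] [-54.3   4.9  36. ]
142 [-51.8   4.7  46. ] [-51.2   4.9  36. ]
146 [-48.8   4.7  46. ] [-48.1   4.9  36. ]
150 [-45.8   4.7  46. ] [-44.9   4.9  36. ]
```

Emit:
step_arm([
  {"tx": 0, "ty": 0, "tz": 0, "roll": 0},
  {"tx": 0, "ty": 0, "tz": 0, "roll": 0},
  {"tx": 0, "ty": 0, "tz": 0, "roll": 0},
  {"tx": 0, "ty": 0, "tz": 0, "roll": 0},
  {"tx": 0, "ty": 0, "tz": 0, "roll": 0},
  {"tx": 0, "ty": 0, "tz": 0, "roll": 0},
  {"tx": 0, "ty": 0, "tz": 0, "roll": 0},
], grip=95)

```text
t: 25.57
eef_pos: [557.9, -324.5, 104.5]
tcp_rot: [-3.141, -0.0, 1.346]
ft_force: [1.0, -0.1, -0.1]
opening: 0.983
grip_force: 0.0
```

```bash
python3 - <<'E'
from h import *
wl(range(160,252,15))
c=optics.read_camera("side"); asc(c["pixels"],272,325,1,92,166,2)
E
```

```text
160 258 379 [-48.5   1.4 117.7]
175 259 379 [-40.6   1.7 117.7]
190 271 365 [-23.6   1.3  75.6]
205 269 367 [-16.1   1.2  86.1]
220 268 370 [-9.4  1.7 96.1]
235 266 371 [ -2.6   1.4 103.9]
250 265 372 [  4.5   1.3 110. ]
theta 69.7 x at z=100 -19.1 tcp [  0.7  -1.  104.5] open 93.5 [ 1.  -0.1 -0.1] 25.5667
92 -.       .--+++++-                        .-++++-----
94 -.          ....--                        -+#####++++
96                                           -+++#++++++
98              --++-.                        -----...--
100 .            --++-.                        ........--
102              ....                         ...........
104      ....                                .... .......
106     ...YYYYYY------..                   ..........-..
108         ..   ........-----..               ........  
110  .      .-........ ..-------...                 .    
112         ..     .....---------++++------              
114                    -++###+++++------...              
116                   .+++#############++-.              
118                   .#++###+-----####+++
[... 647 characters left out ...]
      
142                .+-++###########+-++----------..      
144            ..R.---+##+-----+###+-#+----------.       
146           .RRRR---+#+-.....-+#+-+#+----------.       
148           .RRR-+--+#+-.....-+#+-##+++-------.        
150           RRRR-+-++##++---++##++##+RR+-----.         
152           RRRRRRR++++++++#####++++RRR-----.          
154          .+#+#RRRRRRRRRRRRRRR####RRRR----.           
156           -+++++##########RRRRRRRRRR+----.         . 
158           ......--++++++############+--..     . .    
160          ...... ... .....----++++++----.        .    
162          ............. .. ........----.              
164                     ............-----.            .
```

The plate has fallen back against the slope with its bottom behind the lip. I lift the hand clear and measure.

Emit:
step_arm([
  {"tx": 0, "ty": 1, "tz": -15, "roll": 0},
  {"tx": 0, "ty": 1, "tz": -40, "roll": 0},
  {"tx": 0, "ty": 1, "tz": -80, "roll": 0},
  {"tx": 0, "ty": 1, "tz": -120, "roll": 0},
  {"tx": 0, "ty": 1, "tz": -160, "roll": 0},
  {"tx": 35, "ty": 1, "tz": -180, "roll": 0},
  {"tx": 70, "ty": 1, "tz": -180, "roll": 0},
  {"tx": 70, "ty": 1, "tz": -180, "roll": 0},
])

```text
t: 26.33
eef_pos: [575.6, -252.3, 286.7]
tcp_rot: [3.139, -0.0, 1.348]
ft_force: [0.7, -0.2, -0.8]
opening: 0.996
grip_force: 0.0
```

```bash
cat > m.py <<'E'
from h import *
c=optics.read_camera("side"); h=cv2.cvtColor(c["pixels"],cv2.COLOR_BGR2HSV).astype(int)
def homecorners():
    a=np.radians(55); u=np.array([np.cos(a),0,np.sin(a)]); nb=np.array([-np.sin(a),0,np.cos(a)]); B=np.array([-45,0,30.])+8*nb
    return [proj(c,w(B+u*l+np.array([0,sg*31,0]))) for l,sg in ((150,1),(150,-1),(0,-1),(0,1))]
print("home px",np.round(homecorners(),1).tolist())
asc(c["pixels"],276,322,1,100,162,1)
d=optics.read_camera("wrist"); s=env.state(); print(inrest(s["eef_pos"]),s["t"])
a=np.radians(55)
for n,(l,y) in dict(TL=(150,31),TR=(150,-31),mid=(75,0),b=(12,0)).items():
    P=np.array([-45,y,30])+8*np.array([-np.sin(a),0,np.cos(a)])+l*np.array([np.cos(a),0,np.sin(a)]); print(n,proj(d,w(P),True).round(1))
cv2.imwrite("pics/w9.png",d["pixels"])
E
python3 m.py
```

```text
home px [[291.2, 109.8], [309.2, 112.6], [303.2, 157.2], [285.8, 154.2]]
100 ++++++++++++++++++++++++++++-.++++++++++++++++
101 ---------------------------------+++++++++++++
102 -...-------..--------..---------.-------------
103 -...-------..-.------...-------...-------...--
104 -...-------...-------...-------...-------...--
105 -..--------...-------...-------...--------..--
106 --.--------..--------...-------..---------..--
107 -------.--------------.-------------------.---
108 ....................................-....-----
109                 .-.....   ....................
110                .+#++++--.....                 
111                -#######++++++--...            
112                -++++##########++++-           
113                -+++++--+++########+.          
114               .-++####+++++--+++##+..         
115               .+++#########++++-+#+.   . .    
116               .+++#############++#-.         .
117               .+++####+--+#####+++-.       .  
118               .#++###+-----####+++-. .        
119               -#++##+------+###+#+-.          
120   .
[... 1551 characters left out ...]
##++##+RR+-----.     .
151      .RRRRR#+#############++#+RRR------.      
152       RRRRRRR#############++++RRR-----..      
153      .RRRRRRRRRRRR########+++-RRR-----.    .. 
154      .#####RRRRRRRRRRRRR#####+RRR----.   .   .
155      .###########RRRRRRRRRRRRRRRR----.        
156      .++##############RRRRRRRRRRR----.     .  
157       .----+################RRRR+---.      . .
158       ......--++++##############+---.   .  .  
159       .........-----+++########+---..    . .  
160      ................----++++++----.   ...   .
161      .....................---------.   . .    
[-70.26917392   0.39980574 285.01457177] 26.4333
TL [343.3 287. ]
TR [286.9 287.1]
mid [315.1 231.7]
b [315.1 193.7]
```

The measured top corners (291,110) and (311,113) match the predicted home corners (291,110) and (309,113), with the bare face out and the hand clear.

```bash
python3 -c "
from cell import env
print(env.job_done())"
```

```text
the job is handed in; nothing more can be done
None
```

The job is handed in at about 26.4 s of the 64 s limit, with no verdict returned. By camera, the plate stands home in the white rest within about 3 mm, bare gasket face out and green face against the back.

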